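# Pack the denture-care tray on the bathroom shelf

## Task

Take the orange toothbrush off the tray and leave it lying on the glass shelf clear of the tray, and pack everything for denture care that stands about the glass shelf (whichever of the lidded soaking cup, egg-shaped pill pot, round brush and soap box are there, and all the steel tumblers) side by side into the narrow wooden tray. Each thing must stand upright and flat on the tray floor, except that the tumblers go nested one inside another, fully home, as one stack standing in the tray. Leave the compact mirror and the mouthwash bottle where they are.

Things in the scene. Friction and masses are not known exactly. Their poses are not given: they have to be found in the camera images.
- tray: fixed open wooden tray on the shelf: outside 76 mm (its x) by 286 mm (its y) by 30 mm high, walls and floor 5 mm thick, inside 66 by 276 mm; all the things fit in it only in one row along its y with about 19 mm to spare in all when none is absent. Origin: centre of the underside, on the shelf top (the shelf top is 50 mm above the work surface, the shelf being a frosted glass slab 420 by 1020 mm)
- tray_in (a point): centre of the tray's inner floor (25 mm below the top of its walls), axes as the tray's
- cup0: steel rinsing tumbler, an open tapered cup (there are three or four alike; None if absent): 58 mm high, outer diameter 38 mm at the foot and 59 mm at the rim, wall 3 mm, inner floor 26 mm above the underside, so each tumbler nested in another stands 26 mm higher than it (radial play 1.7 mm). Origin: centre of the underside, z up along its axis
- cup1: steel rinsing tumbler, an open tapered cup (there are three or four alike; None if absent): 58 mm high, outer diameter 38 mm at the foot and 59 mm at the rim, wall 3 mm, inner floor 26 mm above the underside, so each tumbler nested in another stands 26 mm higher than it (radial play 1.7 mm). Origin: centre of the underside, z up along its axis
- cup2: steel rinsing tumbler, an open tapered cup (there are three or four alike; None if absent): 58 mm high, outer diameter 38 mm at the foot and 59 mm at the rim, wall 3 mm, inner floor 26 mm above the underside, so each tumbler nested in another stands 26 mm higher than it (radial play 1.7 mm). Origin: centre of the underside, z up along its axis
- cup3: steel rinsing tumbler, an open tapered cup (there are three or four alike; None if absent): 58 mm high, outer diameter 38 mm at the foot and 59 mm at the rim, wall 3 mm, inner floor 26 mm above the underside, so each tumbler nested in another stands 26 mm higher than it (radial play 1.7 mm). Origin: centre of the underside, z up along its axis
- soak_cup: denture soaking cup with its lid locked on: white closed cylinder, diameter 60 mm, 60 mm high, grey bar on the lid 1.5 mm higher. Origin: centre of the underside, z up. None if absent
- pill_pot: egg-shaped white ceramic pot, 61 mm high, foot diameter 36 mm, greatest diameter 50 mm between 30 and 47 mm above the underside, domed above that. Origin: centre of the underside, z up. None if absent
- brush: round hard silicone denture brush, dark, standing on its bristle face: head diameter 46 mm and 26 mm high, with an upright round grip of diameter 20 mm above it, up to 57 mm. Origin: centre of the underside, z up. None if absent
- soap_box: closed grey soap box, an upright block 58 mm (its x) by 42 mm (its y), 56 mm high. Origin: centre of the underside, z up. None if absent
- toothbrush: orange toothbrush, at the start lying across the tray's rims, bristles up: handle 12 mm wide and 10 mm high, running from -85 mm to +45 mm along its x, then a thinner neck and head as far as +91 mm. Origin: underside of the handle, near its centre of mass, z up
- compact: closed round compact mirror, diameter 72 mm, 14 mm thick, lying flat; bystander
- mouthwash: green mouthwash bottle, diameter 56 mm, 110 mm high; bystander

How it is judged:
By the outcome, as a careful person would: the job done as asked, in the order asked, and still so for the second after the job is handed in, with the robot touching nothing.
Of cup0, cup1, cup2, cup3 only 3 to 4 are there at a start; the rules pass over those that are not, and their reading is None.
Of soak_cup, pill_pot, brush, soap_box only 3 to 4 are there at a start; the rules pass over those that are not, and their reading is None.
At some moment in a run one of soak_cup, pill_pot, brush, soap_box, cup0, cup1, cup2, cup3 may be knocked a few centimetres aside while the robot is not near it.
It also fails if it takes over 210 s, if anything falls off the work surface, if the arm or the gripper's body presses on something with over 40 N, if the wrist force passes 120 N, or if a joint passes its speed limit or range.

## Robot

A 6-joint arm with a two-finger parallel gripper is mounted at the origin on the work surface. World frame = base frame: x ahead of the robot, y to its left, z up, the work surface at z = 0. Lengths are in m, angles in rad, forces in N, time in s.
With the tool pointing down it reaches from about 0.35 to 0.925 m from the base axis. Payload 6.4 kg.
Tool frame: the origin (TCP) lies between the finger pads; the fingertips stand 11 mm ahead of it and the grasp point (between the pads) lies 8 mm behind it; x points along the fingers, y is the direction in which the jaws open and shut, and the axes are right-handed (so a half turn about x gives the same grasp; the last joint's range is limited). The gripper opens to 94 mm and grips with 3 to 60 N. Pads are 16 mm wide; open, the fingers measure 119 mm over their backs; the gripper's body (75 mm by 177 mm) begins 78 mm behind the grasp point.
Start: joints at [1.141, 0.245, 1.558, -0, 1.339, -0.174], TCP at [0.164, 0.629, 0.216] pointing down, gripper open.
Joint ranges: [-3.13, 3.13], [-1.02, 2.26], [0.13, 2.54], [-0.95, 4.09], [0.21, 2.88], [-2.74, 2.74]. Speed limits (rad/s): [2.57, 2.57, 3.14, 3.14, 3.14, 3.14].

## Interface

Orientations are given as a rotation vector (axis times angle).
In Python, from cell import readout, vision, workorder gives the robot as it stands.
- The arm moves only by the shell command python3 -m handwheel 'ROWS'. ROWS is JSON, a list of rows, each a list of 5 numbers: the shift along the world's x, y, z in units of 30 mm (1.0 is 30 mm), then the turn about the world's z in degrees, then the opening, from 0 (shut) to 1 (fully open). A call has 1 to 10 rows; each row is the pose to reach, as a shift and turn from the pose commanded when the call began; what a row does not reach only later rows make up. A row lasts 1/10 s, in which the tool goes at most 50 mm and 8.59 degrees, less where a joint would pass 70% of its speed; a pose out of reach is approached as far as the arm can. A call with a gripper value outside its range is refused whole. The fingers move at their own pace and stop on an object; the grip force is fixed at half the most. Time passes only in rows, so rows that repeat a pose let the fingers close. It gives the time, the measured TCP pose, the force and the opening at its end, in the units of the state.
- readout.read_state(): the state, without advancing time (a new reading comes with each control period).
- vision.grab_frame(name): name is "scene" or "top" or "wrist"; returns the picture (384x512x3 uint8, red, green, blue); there is no depth.
- vision.camera_info(name): a dict with "fx", "fy", "cx", "cy" (pixels), "distortion" ([k1, k2, p1, p2, k3] as OpenCV has them; the pictures are not rectified), "extrinsics" (4x4, takes a point from world to camera coordinates). Camera axes: x right, y up, looking along -z (the intrinsics and any distortion apply to the point x, -y, -z); pixel columns grow to the right and rows downward; lengths in m; the calibration is good to about 2 mm. A picture is of the moment at which its call begins: read the wrist's pose just before it. camera_info takes no time and is no camera call; for the wrist camera it gives the pose at the moment of the call.
- workorder.job_done(): hands the job in, once; it reports no verdict.
The state is a dict: "time": time; "joints": joint angles; "dq": joint speeds; "effort": joint torques, N m; "eef_pos": TCP position; "tool_rot": TCP orientation; "force": force on the tool from outside, world axes, zero at the start; "torque": the same for the moment, N m; "grip_width": finger opening in m.
Only numpy, scipy, OpenCV 4.12 (cv2) and the standard library are available. Lean on these libraries where they do the work, as an engineer would, in place of code of your own. Each camera call takes 0.05 s, during which the arm holds its last target.

## Working session

There is one attempt and no reset: what is moved stays moved. The work goes in short steps, Python scripts to look and compute and a shell command to move; the robot and the scene stay as the last step left them, time stands still between calls to the robot, and variables do not carry over. Pictures are saved under pics/ and viewed, and the job is handed in when it is done.

```bash
ls -la; mkdir -p pics; cat > h.py <<'E'
import sys; sys.path.insert(0,'.')
import numpy as np, cv2, json
from cell import readout, vision, workorder
def K(i): return np.array([[i['fx'],0,i['cx']],[0,i['fy'],i['cy']],[0,0,1.]]),np.array(i['distortion'],float)
def info(n):
    i=vision.camera_info(n); return {k:(v.tolist() if hasattr(v,'tolist') else v) for k,v in i.items()}
def grab(n,fn):
    i=info(n); im=vision.grab_frame(n); cv2.imwrite(f'pics/{fn}.png',cv2.cvtColor(im,cv2.COLOR_RGB2BGR)); json.dump(i,open(f'pics/{fn}.json','w')); return im,i
def load(fn): return cv2.imread(f'pics/{fn}.png'),json.load(open(f'pics/{fn}.json'))
def proj(i,P):
    P=np.atleast_2d(P).astype(float); E=np.array(i['extrinsics']); c=P@E[:3,:3].T+E[:3,3]; c=c*[1,-1,-1]
    k,d=K(i); return cv2.projectPoints(c,np.zeros(3),np.zeros(3),k,d)[0][:,0]
def ray(i,uv):
    k,d=K(i); E=np.array(i['extrinsics']); uv=np.atleast_2d(uv).astype(float)
    n=cv2.undistortPoints(uv[:,None],k,d)[:,0]; v=np.c_[n[:,0],-n[:,1],-np.ones(len(n))]@E[:3,:3]
    return -E[:3,:3].T@E[:3,3], v
def onz(i,uv,z):
    o,v=ray(i,uv); return o+v*((z-o[2])/v[:,2])[:,None]
def tri(obs):
    A=np.zeros((3,3));b=np.zeros(3)
    for i,uv in obs:
        o,v=ray(i,uv); v=v[0]/np.linalg.norm(v[0]); M=np.eye(3)-np.outer(v,v); A+=M;b+=M@o
    p=np.linalg.solve(A,b); return p,[float(np.linalg.norm(proj(i,p)[0]-uv)) for i,uv in obs]
def crop(fn,x0,y0,x1,y1,s,out):
    im=cv2.imread(f'pics/{fn}.png')[y0:y1,x0:x1]; im=cv2.resize(im,None,fx=s,fy=s,interpolation=cv2.INTER_CUBIC)
    for x in range((x0//20+1)*20,x1,20):
        cv2.line(im,((x-x0)*s,0),((x-x0)*s,6),(0,0,255),1); cv2.putText(im,str(x),((x-x0)*s-8,16),0,.35,(0,0,255),1)
    for y in range((y0//20+1)*20,y1,20):
        cv2.line(im,(0,(y-y0)*s),(6,(y-y0)*s),(0,0,255),1); cv2.putText(im,str(y),(8,(y-y0)*s+4),0,.35,(0,0,255),1)
    cv2.imwrite(f'pics/{out}.png',im)
E
python3 - <<'E'
from h import *
for n in ['scene','top','wrist']:
    im,i=grab(n,n+'0'); print(n,i)
s=readout.read_state(); print(s)
E
```

```text
total 12
drwxr-xr-x  3 agent agent 4096 Dec  7 01:21 .
drwxr-xr-x 23 root  root  4096 Dec  7 01:21 ..
drwxr-xr-x  2 agent agent 4096 Dec  7 01:21 pics
scene {'fx': 406.3295013210014, 'fy': 406.3295013210014, 'cx': 255.62622420292217, 'cy': 197.11990792690307, 'distortion': [-0.053467597069918056, 0.0, 0.0, 0.0, 0.0], 'extrinsics': [[-0.7439229744915156, 0.6680935585383471, -0.015152724615198824, 0.4003676505152573], [-0.4396166816001333, -0.47218453361407353, 0.7640542778327641, 0.20084820648256232], [0.5033048591883283, 0.5750589215508509, 0.6449739959581231, -1.4924910552227273], [0.0, 0.0, 0.0, 1.0]]}
top {'fx': 368.8511960128207, 'fy': 368.8511960128207, 'cx': 262.919044520729, 'cy': 191.63068863468217, 'distortion': [0.002063312140398079, 0.0, 0.0, 0.0, 0.0], 'extrinsics': [[0.005683123649605416, -0.9999836054511966, -0.000700667117042357, 0.010193165529151497], [0.9931829903490581, 0.005562892292613826, 0.11643282144929624, -0.5758329930692005], [-0.11642701485001758, -0.0013575927837121743, 0.9931983221668004, -1.0248664559945397], [0.0, 0.0, 0.0, 1.0]]}
wrist {'fx': 285.13943
[... 379 characters left out ...]
.9598342532347902, -0.3924179479303868], [0.0, 0.0, 0.0, 1.0]]}
{'time': 0.15, 'joints': array([ 1.14089676e+00,  2.45671549e-01,  1.55870936e+00, -4.99946231e-05,
        1.33867479e+00, -1.74104024e-01]), 'dq': array([-0.00025307, -0.00211535, -0.00250801,  0.00045911, -0.00203862,
        0.00091339]), 'effort': array([ 1.89965781e-04, -4.16261709e+01, -3.14981997e+01,  6.85423566e-02,
        3.16139893e-02, -7.93595291e-05]), 'eef_pos': array([0.16428608, 0.62844791, 0.21560026]), 'tool_rot': array([ 0.19969306,  1.56184254, -0.20191501]), 'force': array([-0.30710407,  0.11319839,  0.75998945]), 'torque': array([-0.03095196,  0.00695086,  0.01591013]), 'grip_width': 0.09373816733917764}
```

View pics/scene0.png

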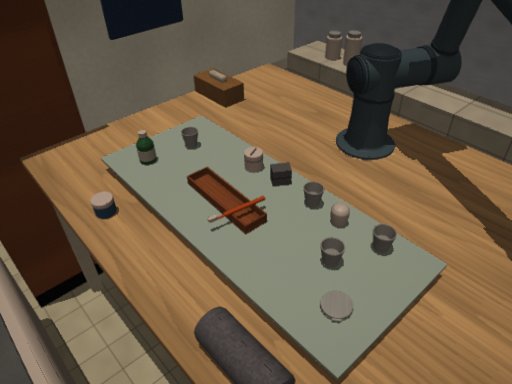

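View pics/top0.png

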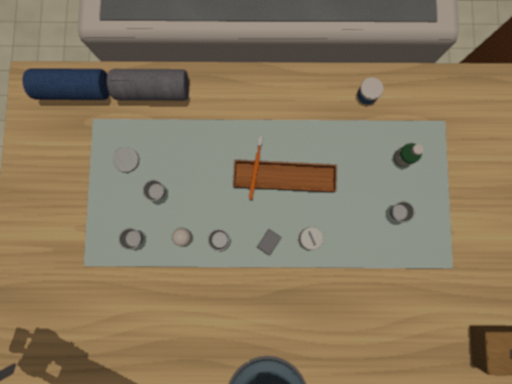

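View pics/wrist0.png

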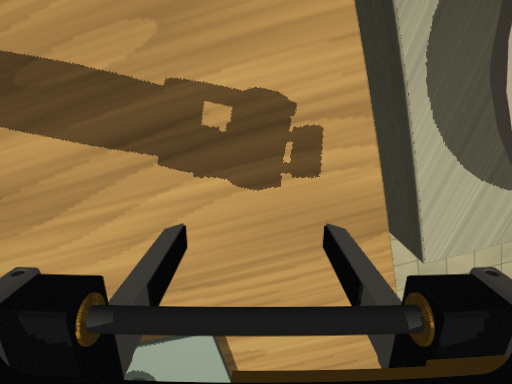

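The top and scene views show 4 tumblers (top px ≈ (155,191), (132,239), (220,240), (400,213)), the pill pot (181,237), the soap box (269,242), the soak cup (311,238), the compact (125,160), the mouthwash (410,154), and the toothbrush across the tray's left part (256,170). There is no brush. Next I'll enlarge these.

```bash
python3 - <<'E'
from h import *
crop('top0',85,120,265,265,4,'t_l'); crop('top0',225,120,425,265,4,'t_r')
crop('scene0',170,110,300,240,5,'s_l'); crop('scene0',260,140,410,270,5,'s_r')
E
```

```text
(no output)
```

View pics/t_l.png

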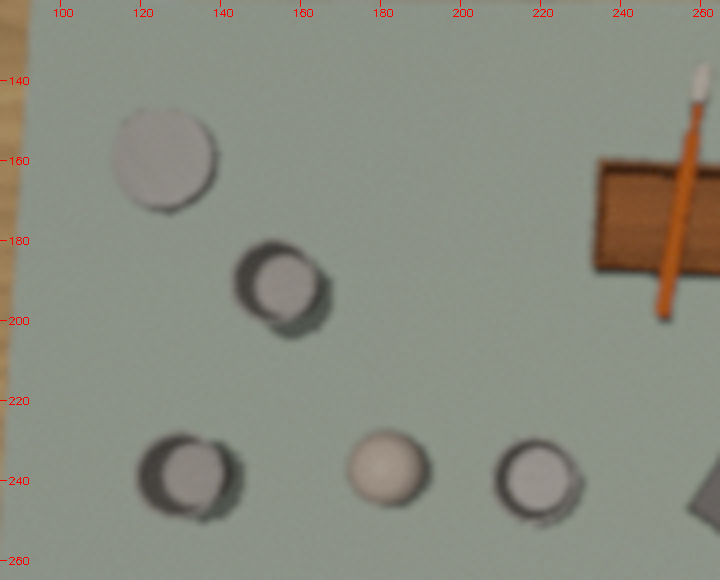

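View pics/t_r.png

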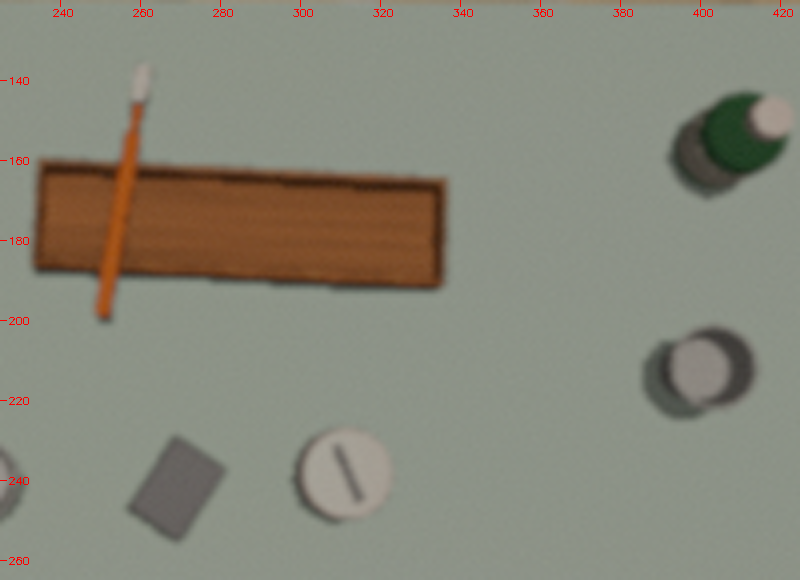

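View pics/s_l.png

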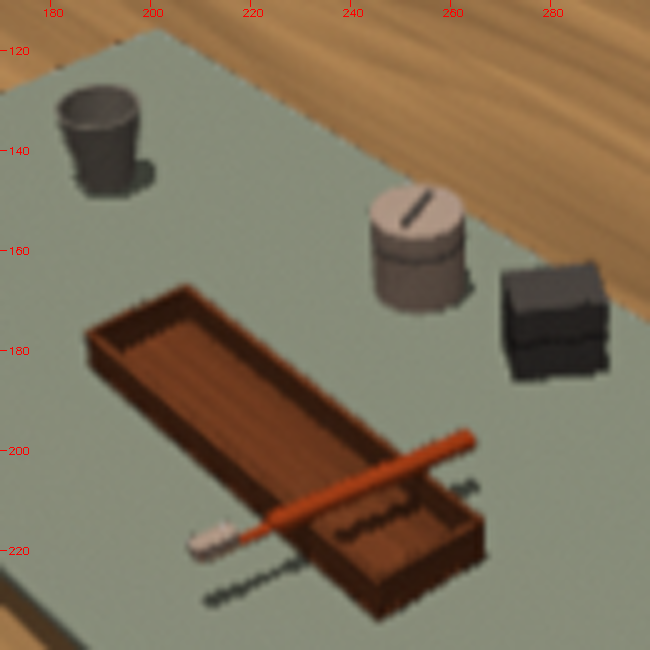

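View pics/s_r.png

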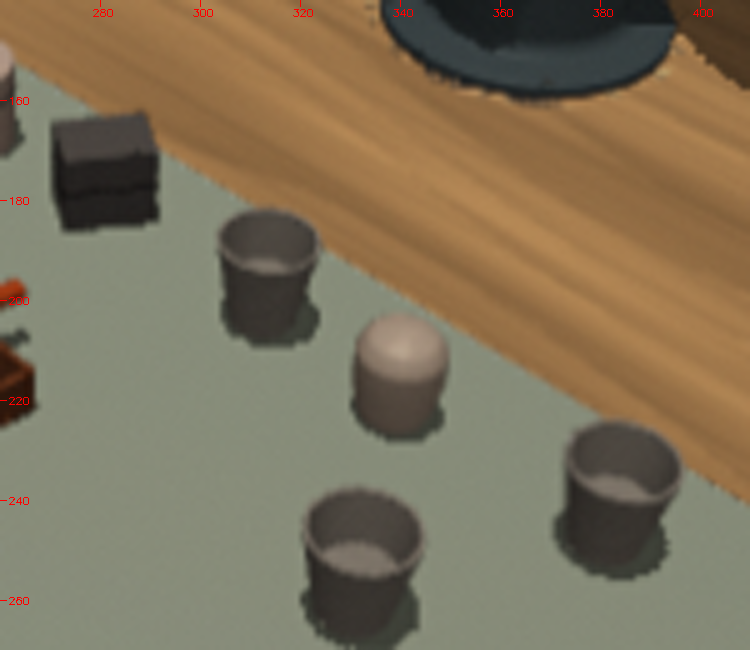

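```bash
cat > m0.py <<'E'
from h import *
T=load('top0')[1];S=load('scene0')[1]
pts={'A':((131,238.7),(384.5,232)),'B':((154.2,190.7),(332.5,246.5)),'C':((219,239.7),(313.5,188)),'D':((402.5,212),(189.7,131.5)),
'soak':((311.3,238.8),(253.5,152.5)),'soap1':((268.7,228.5),(289,162.7)),'soap2':((281.5,237.5),(270.5,164.5)),'soap3':((270,255.5),(272.5,173)) ,
'trayTL':((235,160.5),(245.5,233.5)),'trayTR':((336.3,165),(187,177)),'trayBR':((335.3,192),(207.5,167)),'trayBL':((233.8,187.5),(266.5,215)),
'tb_tail':((250.8,199),(264.5,197.5)),'tb_head':((260.5,137),(208.5,219)),'tbneck':((258.8,146),(217.5,216.5))}
for k,(a,b) in pts.items():
    p,e=tri([(T,a),(S,b)]); print(k,p.round(4),np.round(e,1))
E
python3 m0.py
```

```text
A [0.4389 0.3637 0.1014] [1.1 1.1]
B [0.5679 0.3071 0.0996] [0.6 0.7]
C [0.4381 0.1298 0.1026] [0.6 0.6]
D [ 0.5149 -0.3583  0.1031] [0.1 0.1]
soak [ 0.4426 -0.1147  0.1035] [0.2 0.2]
soap1 [0.4528 0.0157 0.1388] [9.4 8.3]
soap2 [ 0.4451 -0.0358  0.0999] [0.4 0.4]
soap3 [ 0.4138 -0.0232  0.0594] [8.7 7.7]
trayTL [0.6612 0.095  0.0507] [0.7 0.8]
trayTR [ 0.6466 -0.1903  0.0716] [0.3 0.3]
trayBR [ 0.5711 -0.1863  0.0734] [0. 0.]
trayBL [0.5827 0.0947 0.0675] [0.1 0.1]
tb_tail [0.5484 0.0477 0.0809] [0.7 0.7]
tb_head [0.7209 0.0211 0.0902] [0.1 0.1]
tbneck [0.6959 0.026  0.0868] [0.3 0.3]
```

```bash
cat > m1.py <<'E'
from h import *
from scipy.spatial.transform import Rotation as R
from m0 import T,S,pts
s=readout.read_state(); M=R.from_rotvec(s['tool_rot']).as_matrix(); print('toolx',M[:,0].round(3),'jaw',M[:,1].round(3), 'jawang',np.degrees(np.arctan2(M[1,1],M[0,1])).round(2))
E=np.array(info('wrist')['extrinsics']); c=-E[:3,:3].T@E[:3,3]; print('cam in tool',(M.T@(c-s['eef_pos'])).round(4))
cn=[onz(T,pts[k][0],.08)[0,:2] for k in ['trayTL','trayTR','trayBR','trayBL']]; cn=np.array(cn); print(cn.round(4)); ctr=cn.mean(0)
print('ctr',ctr.round(4),'len',np.linalg.norm(cn[0]-cn[1]),np.linalg.norm(cn[3]-cn[2]),'wid',np.linalg.norm(cn[0]-cn[3]),np.linalg.norm(cn[1]-cn[2]))
d=(cn[0]-cn[1]+cn[3]-cn[2]); print('y-axis ang',np.degrees(np.arctan2(d[1],d[0])))
for k in 'ABCD': print(k,onz(T,pts[k][0],.108)[0].round(4))
print('soak',onz(T,pts['soak'][0],.11)[0].round(4)); print('pill',onz(T,(181.5,237),.09)[0].round(4))
q=np.array([onz(T,u,.106)[0,:2] for u in [(268.7,228.5),(281.5,237.5),(270,255.5),(256.5,247)]]); print('soap',q.mean(0).round(4),[np.linalg.norm(q[i]-q[(i+1)%4]).round(4) for i in range(4)],[np.degrees(np.arctan2(*(q[(i+1)%4]-q[i])[::-1])).round(1) for i in range(4)])
t=np.array([onz(T,u,.09)[0,:2] for u in [(250.8,199.3),(260.5,136.5)]]); d=t[1]-t[0]; print('tb',t.round(4),np.linalg.norm(d),np.degrees(np.arctan2(d[1],d[0])), (t[0]+d/np.linalg.norm(d)*.085).round(4))
print('shelf',onz(T,[(92,121),(447,121),(451,267),(86,267)],.05).round(3).tolist(),'compact',onz(T,(125.5,159.5),.064).round(3))
E
python3 m1.py
```

```text
A [0.4389 0.3637 0.1014] [1.1 1.1]
B [0.5679 0.3071 0.0996] [0.6 0.7]
C [0.4381 0.1298 0.1026] [0.6 0.6]
D [ 0.5149 -0.3583  0.1031] [0.1 0.1]
soak [ 0.4426 -0.1147  0.1035] [0.2 0.2]
soap1 [0.4528 0.0157 0.1388] [9.4 8.3]
soap2 [ 0.4451 -0.0358  0.0999] [0.4 0.4]
soap3 [ 0.4138 -0.0232  0.0594] [8.7 7.7]
trayTL [0.6612 0.095  0.0507] [0.7 0.8]
trayTR [ 0.6466 -0.1903  0.0716] [0.3 0.3]
trayBR [ 0.5711 -0.1863  0.0734] [0. 0.]
trayBL [0.5827 0.0947 0.0675] [0.1 0.1]
tb_tail [0.5484 0.0477 0.0809] [0.7 0.7]
tb_head [0.7209 0.0211 0.0902] [0.1 0.1]
tbneck [0.6959 0.026  0.0868] [0.3 0.3]
toolx [-0.001 -0.001 -1.   ] jaw [ 0.253  0.967 -0.001] jawang 75.34
cam in tool [-0.1672  0.0009 -0.083 ]
[[ 0.6567  0.0912]
 [ 0.6456 -0.1892]
 [ 0.5704 -0.1851]
 [ 0.5813  0.0934]]
ctr [ 0.6135 -0.0474] len 0.2806115138526914 0.2787551653929925 wid 0.07546529210501679 0.07531660133109769
y-axis ang 87.74659445052271
A [0.4406 0.3592 0.108 ]
B [0.5679 0.3034 0.108 ]
C [0.4393 0.128  0.108 ]
D [ 0.5148 -0.3566  0.108 ]
soak [ 0.443  -0.1142  0.11  ]
pill [0.4456 0.2307 0.09  ]
soap [ 0.4338 -0.0039] [np.float64(0.0411), np.float64(0.0558), np.float64(0.0417), np.float64(0.058)] [np.float64(-124.7), np.float64(147.3), np.float64(58.4), np.float64(-33.3)]
tb [[0.5481 0.0461]
 [0.7226 0.0209]] 0.17630559186415584 -8.203404705770108 [0.6322 0.034 ]
shelf [[0.777, 0.508, 0.05], [0.782, -0.517, 0.05], [0.368, -0.506, 0.05], [0.362, 0.5, 0.05]] compact [[0.661 0.401 0.064]]
```

```bash
python3 -m handwheel '[[15.6,-19.8,0,6.5,0.4],[15.6,-19.8,0,6.5,0.4],[15.6,-19.8,0,6.5,0.4],[15.6,-19.8,0,6.5,0.4],[15.6,-19.8,0,6.5,0.4],[15.6,-19.8,0,6.5,0.4],[15.6,-19.8,0,6.5,0.4],[15.6,-19.8,0,6.5,0.4],[15.6,-19.8,0,6.5,0.4],[15.6,-19.8,0,6.5,0.4]]'
```

```text
time: 1.15
eef_pos: [0.4747, 0.2343, 0.2164]
tool_rot: [0.112, 1.568, -0.112]
force: [0.2, 0.5, -0.7]
grip_width: 0.0378
```

```bash
python3 -m handwheel '[[5.2,-6.6,0,0,0.4],[5.2,-6.6,0,0,0.4],[5.2,-6.6,0,0,0.4],[5.2,-6.6,0,0,0.4],[5.2,-6.6,0,0,0.4],[5.2,-6.6,0,0,0.4],[5.2,-6.6,0,0,0.4]]'
cat > st.py <<'E'
from h import *
from scipy.spatial.transform import Rotation as R
def st():
    s=readout.read_state(); M=R.from_rotvec(s['tool_rot']).as_matrix()
    print('t',round(s['time'],2),'pos',s['eef_pos'].round(4),'jaw',np.degrees(np.arctan2(M[1,1],M[0,1])).round(2),'F',s['force'].round(1),'w',round(s['grip_width'],4)); return s
E
python3 - <<'E'
from st import *
st(); grab('wrist','w1')
E
```

```text
time: 1.85
eef_pos: [0.6299, 0.0372, 0.2157]
tool_rot: [0.114, 1.569, -0.113]
force: [-0.6, 0.7, 0.0]
grip_width: 0.0378
t 1.85 pos [0.6299 0.0372 0.2157] jaw 81.73 F [-0.6  0.7  0. ] w 0.0378
```

View pics/w1.png

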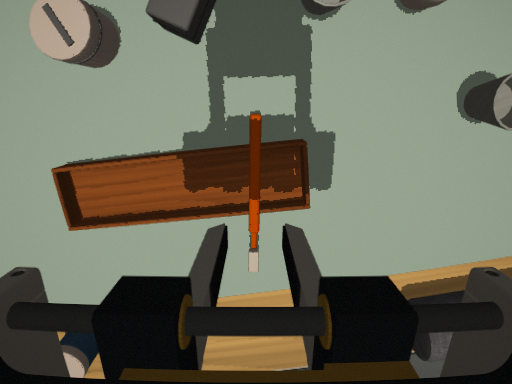

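The wrist view shows the toothbrush handle running down the image from tail (255,114) to handle end (254,230), centred between the fingers and parallel to the pads. Tray rim corners are at about (53,170), (306,140), (309,208) and (70,229).

```bash
python3 - <<'E'
from h import *
crop('w1',40,100,330,280,2,'w1c')
im=cv2.imread('pics/w1c.png')
E
```

```text
(no output)
```

View pics/w1c.png

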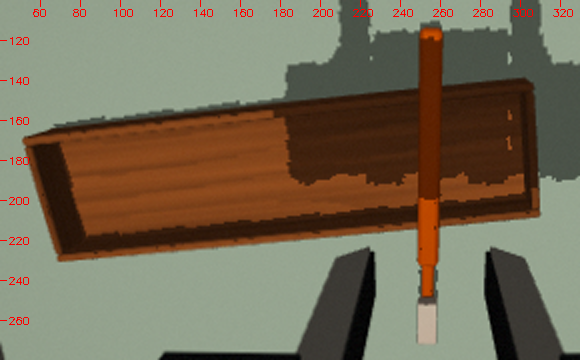

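```bash
python3 - <<'E'
from st import *
i=load('w1')[1]; T=load('top0')[1]
cn=onz(i,[(52.5,169),(305,139.5),(309.5,207.5),(69,229.5)],.08)[:,:2]; print(cn.round(4).tolist())
print('len',np.linalg.norm(cn[0]-cn[1]),np.linalg.norm(cn[3]-cn[2]),'wid',np.linalg.norm(cn[0]-cn[3]),np.linalg.norm(cn[1]-cn[2]),'ctr',cn.mean(0).round(4))
d=cn[1]-cn[0]+cn[2]-cn[3]; print(np.degrees(np.arctan2(d[1],d[0])))
t=onz(i,[(255,113),(254.5,232),(254,272)],.09); print(t.round(4)); d=t[1]-t[0]; print(np.linalg.norm(d[:2]),np.degrees(np.arctan2(d[1],d[0])),t[0]+d/np.linalg.norm(d)*.085)
for a,b in [((235,160.5),(309.5,207.5)),((336.3,165),(69,229.5)),((335.3,192),(52.5,169)),((233.8,187.5),(305,139.5)),((250.8,199),(255,113)),((260.5,137),(254,272))]:
    p,e=tri([(T,a),(i,b)]);print(p.round(4),np.round(e,1))
print(proj(i,readout.read_state()['eef_pos']))
E
```

```text
[[0.5737, -0.1815], [0.5835, 0.0983], [0.6595, 0.096], [0.6464, -0.1862]]
len 0.27999991217386694 0.2825649937729549 wid 0.07294220819656437 0.07599086552029445 ctr [ 0.6158 -0.0434]
87.66799259242437
[[0.5493 0.0501 0.09  ]
 [0.6757 0.0312 0.09  ]
 [0.7258 0.0232 0.09  ]]
0.1277825804972759 -8.540431713653186 [0.63334821 0.03751576 0.09      ]
[0.651  0.0908 0.1048] [0.6 1.6]
[ 0.6472 -0.19    0.0753] [0.3 0.6]
[ 0.5727 -0.1866  0.073 ] [0.5 1.3]
[0.5755 0.0891 0.1365] [0.6 1.7]
[0.55   0.0484 0.0721] [0.7 1.7]
[0.7189 0.0225 0.1005] [0.6 1.6]
[[255.02850711 244.12370659]]
```

```bash
python3 -m handwheel '[[0,0,-1.5,0,0.4],[0,0,-3,0,0.4],[0,0,-4,0,0.4],[0,0,-4.25,0,0.4],[0,0,-4.25,0,0],[0,0,-4.25,0,0],[0,0,-4.25,0,0],[0,0,-4.25,0,0],[0,0,-4.25,0,0]]'
```

```text
time: 2.8
eef_pos: [0.6313, 0.0381, 0.0913]
tool_rot: [0.112, 1.564, -0.112]
force: [-0.7, 0.0, 6.9]
grip_width: 0.0115
```

```bash
python3 -m handwheel '[[0,0,1,0,0],[0,0,2,0,0],[0,1.5,2,0,0],[0,3,2,0,0],[0,4.5,2,0,0],[0,4.5,2,0,0]]'; python3 - <<'E'
from st import *
st(); grab('wrist','w2')
E
```

```text
time: 3.4
eef_pos: [0.6293, 0.1776, 0.1493]
tool_rot: [0.109, 1.568, -0.107]
force: [-0.5, -0.3, -0.7]
grip_width: 0.0121
t 3.4 pos [0.6293 0.1776 0.1493] jaw 82.15 F [-0.5 -0.3 -0.7] w 0.0121
```

View pics/w2.png

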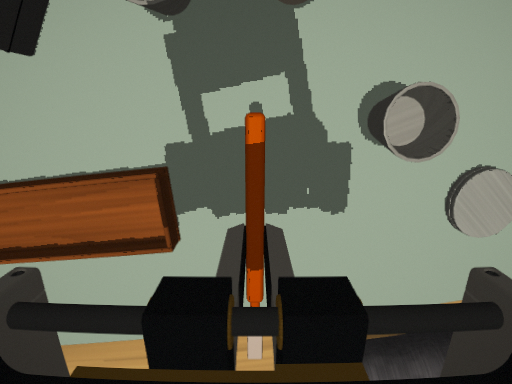

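The toothbrush is held lengthwise between the fingers (handle from (255,114) to (255,300)) and is clear of the tray, whose end is at about (178,245). I'll lower and release it.

```bash
python3 -m handwheel '[[0,0,-1,0,0],[0,0,-2,0,0],[0,0,-2.5,0,0],[0,0,-2.8,0,0],[0,0,-2.8,0,0],[0,0,-2.8,0,0.3],[0,0,-2.8,0,0.3],[0,0,-2.8,0,0.3],[0,0,-1.5,0,0.3],[0,0,0,0,0.3]]'
```

```text
time: 4.45
eef_pos: [0.6284, 0.173, 0.1482]
tool_rot: [0.111, 1.572, -0.112]
force: [1.0, 0.6, 0.6]
grip_width: 0.0283
```

```bash
python3 -m handwheel '[[0,0,1.5,-8,1],[-1,0.5,2,-17,1],[-2.5,1,2,-25,1],[-4,1.5,2,-34,1],[-5,1.9,2,-42,1],[-6.1,1.9,2,-51,1],[-6.1,1.9,2,-59,1],[-6.1,1.9,2,-68,1],[-6.1,1.9,2,-76,1],[-6.1,1.9,2,-84.5,1]]'; python3 - <<'E'
from st import *
st(); grab('wrist','w3')
E
```

```text
time: 5.45
eef_pos: [0.447, 0.2303, 0.2098]
tool_rot: [1.248, 1.183, -1.246]
force: [0.2, -0.3, 0.2]
grip_width: 0.0937
t 5.45 pos [0.447  0.2303 0.2098] jaw -2.98 F [ 0.2 -0.3  0.2] w 0.0937
```

View pics/w3.png

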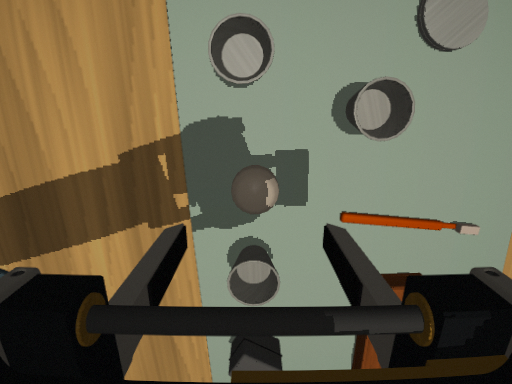

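The pill pot is at (255,190), tumbler A's rim centre at (241,49), B's at (384,108), and the toothbrush lies on the shelf from (342,216) to (479,231), clear of the tray.

```bash
python3 - <<'E'
from st import *
crop('w3',180,0,440,320,2,'w3c')
i=load('w3')[1]
print(onz(i,(255,189.5),.088),onz(i,(241,49),.108),onz(i,(384,108),.108),onz(i,[(342,216),(479,231)],.06))
T=load('top0')[1]
for a,b in [((131,238.7),(241,48.5)),((154.2,190.7),(384.5,108)),((181.5,237),(255,189.5))]: print(tri([(T,a),(i,b)]))
print(proj(i,[.447,.2303,.09]))
E
```

```text
[[0.44694556 0.23398388 0.088     ]] [[0.44172262 0.36644575 0.108     ]] [[0.56965625 0.31085057 0.108     ]] [[0.54850875 0.1880774  0.06      ]
 [0.72540425 0.15749217 0.06      ]]
(array([0.4400688 , 0.37649559, 0.05937422]), [0.024695580395860832, 0.06556928995808112])
(array([0.5712071 , 0.30844679, 0.09968882]), [1.2629973120939086, 3.8488179163095215])
(array([0.44622718, 0.23237469, 0.08213005]), [0.24014906109669268, 0.5990359804212302])
[[255.23939241 193.38760038]]
```

View pics/w3c.png

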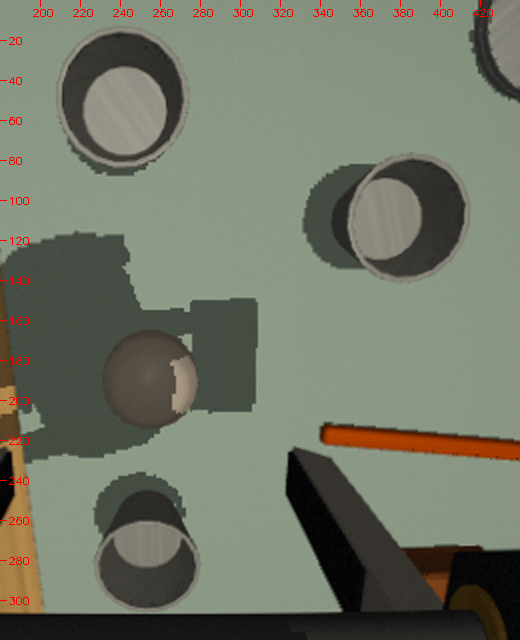

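```bash
python3 -m handwheel '[[0,0.1,-1.5,0.7,1],[0,0.1,-3,0.7,1],[0,0.1,-3.95,0.7,1],[0,0.1,-3.95,0.7,1],[0,0.1,-3.95,0.7,0],[0,0.1,-3.95,0.7,0],[0,0.1,-3.95,0.7,0],[0,0.1,-3.95,0.7,0],[0,0.1,-3.95,0.7,0],[0,0.1,-3.95,0.7,0]]'
```

```text
time: 6.5
eef_pos: [0.4472, 0.2332, 0.0909]
tool_rot: [1.235, 1.192, -1.233]
force: [-0.7, -0.9, 1.9]
grip_width: 0.0497
```

```bash
python3 -m handwheel '[[0,0,1.5,0,0],[0,0,3,0,0],[1,-1,3.5,0,0],[2,-2.1,3.5,0,0],[3,-3.2,3.5,0,0],[4,-4.2,3.5,0,0],[5,-5.2,3.5,0,0],[5.7,-5.95,3.5,0,0],[5.7,-5.95,3.5,0,0],[5.7,-5.95,3.5,0,0]]'; python3 - <<'E'
from st import *
st(); grab('wrist','w4')
E
```

```text
time: 7.5
eef_pos: [0.6174, 0.0544, 0.1945]
tool_rot: [1.234, 1.194, -1.236]
force: [0.4, 0.4, -2.2]
grip_width: 0.0492
t 7.5 pos [0.6174 0.0544 0.1945] jaw -2.01 F [ 0.4  0.4 -2.2] w 0.0492
```

View pics/w4.png

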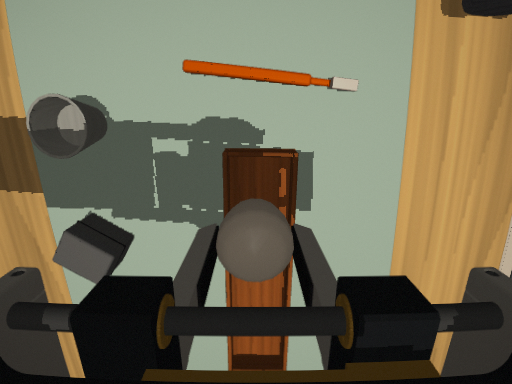

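```bash
python3 - <<'E'
from st import *
crop('w4',180,120,340,380,3,'w4c')
i=load('w4')[1]
print(onz(i,[(223,149.5),(298,149.5)],.08).round(4).tolist())
print(onz(i,(255,240),.09))
E
```

```text
[[0.5868, 0.1022, 0.08], [0.6608, 0.0996, 0.08]]
[[0.61511473 0.00827216 0.09      ]]
```

View pics/w4c.png

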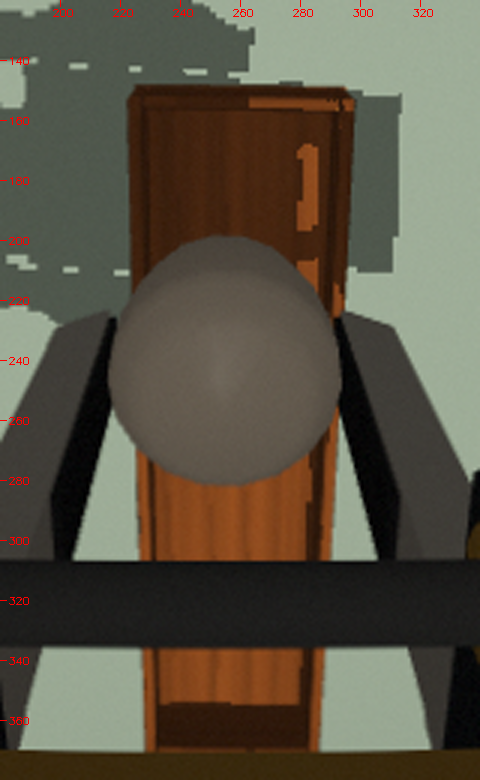

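```bash
python3 -m handwheel '[[0.05,0,-1.5,0,0],[0.05,0,-2.5,0,0],[0.05,0,-2.9,0,0],[0.05,0,-3.1,0,0],[0.05,0,-3.25,0,0],[0.05,0,-3.25,0,0]]'; python3 - <<'E'
from st import *
st(); grab('wrist','w5'); grab('scene','sc5')
crop('sc5',170,110,300,240,5,'sc5c')
E
```

```text
time: 8.15
eef_pos: [0.62, 0.0548, 0.099]
tool_rot: [1.235, 1.192, -1.233]
force: [0.4, -0.2, -2.2]
grip_width: 0.049
t 8.15 pos [0.62   0.0548 0.099 ] jaw -1.94 F [ 0.4 -0.2 -2.2] w 0.049
```

View pics/w5.png

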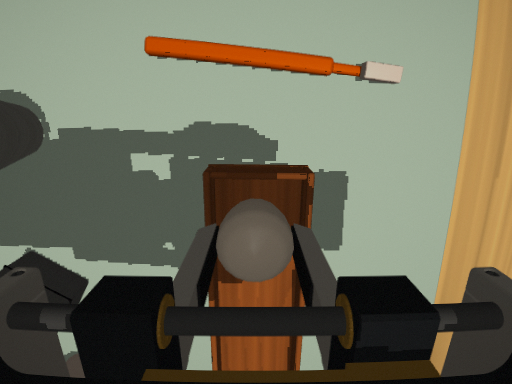

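View pics/sc5c.png

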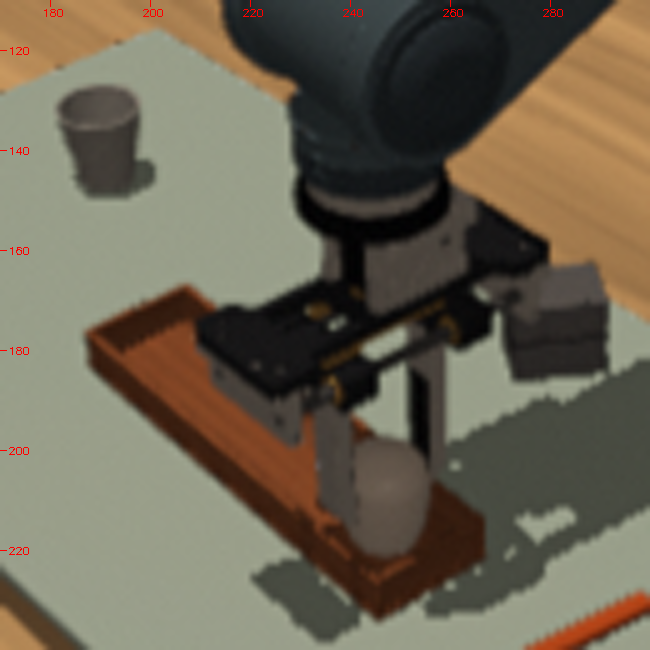

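The pot hangs between the tray walls, column 255 against a wall centre of about 257, near the left end. I'll lower it onto the floor and watch the force.

```bash
python3 -m handwheel '[[0,0,-0.05,0,0],[0,0,-0.1,0,0],[0,0,-0.13,0,0],[0,0,-0.13,0,0]]'
```

```text
time: 8.65
eef_pos: [0.6201, 0.0545, 0.0959]
tool_rot: [1.235, 1.192, -1.234]
force: [-2.2, 0.3, 5.5]
grip_width: 0.0489
```

```bash
python3 -m handwheel '[[0,0,0,0,0.8],[0,0,0,0,0.8],[0,0,0,0,0.8],[0,0,1.5,0,0.8],[0,0,3,0,1],[-1.5,-0.5,4,-8,1],[-3,-1,4,-16,1],[-4.5,-1.5,4,-24,1],[-6.2,-1.95,4,-31,1],[-6.2,-1.95,4,-31,1]]'; python3 - <<'E'
from st import *
st(); grab('wrist','w6'); grab('scene','sc6')
crop('sc6',170,110,300,240,5,'sc6c')
E
```

```text
time: 9.65
eef_pos: [0.4287, -0.0039, 0.2125]
tool_rot: [1.62, 0.879, -1.623]
force: [0.6, -0.8, 0.2]
grip_width: 0.0939
t 9.65 pos [ 0.4287 -0.0039  0.2125] jaw -33.15 F [ 0.6 -0.8  0.2] w 0.0939
```

View pics/w6.png

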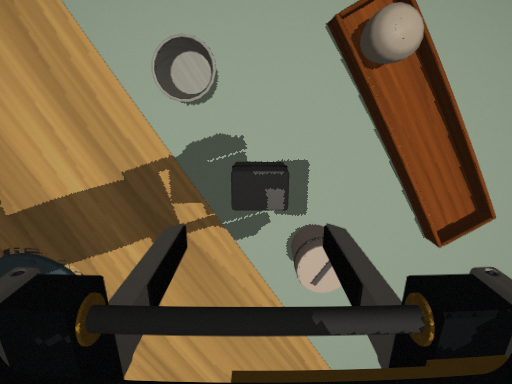

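View pics/sc6c.png

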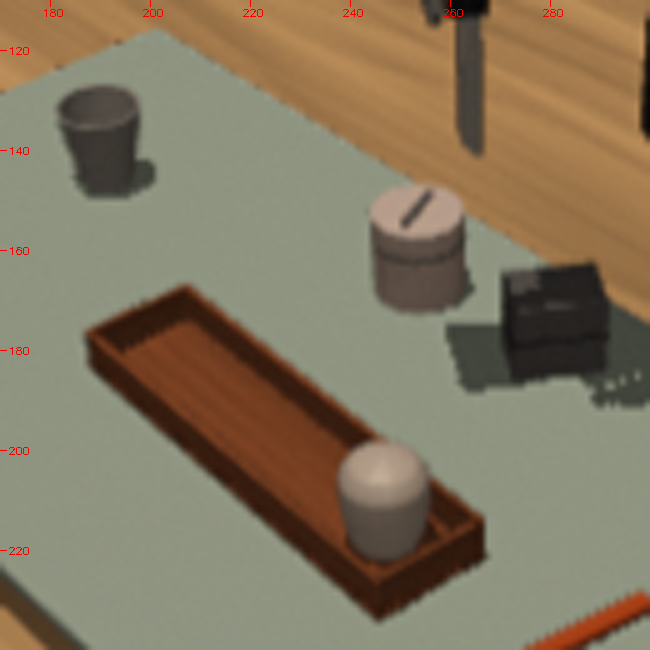

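The pot stands upright in the tray. The soap box lies almost square to the jaws around (260,190). Soak cup lid is at (322,265) and tumbler C at (184,68).

```bash
python3 - <<'E'
from st import *
crop('w6',200,120,370,310,4,'w6c')
i=load('w6')[1]
print(proj(i,[[.4287,-.0039,z] for z in (.05,.106)]))
E
```

```text
[[255.82024075 182.81297417]
 [255.90449243 196.49812393]]
```

View pics/w6c.png

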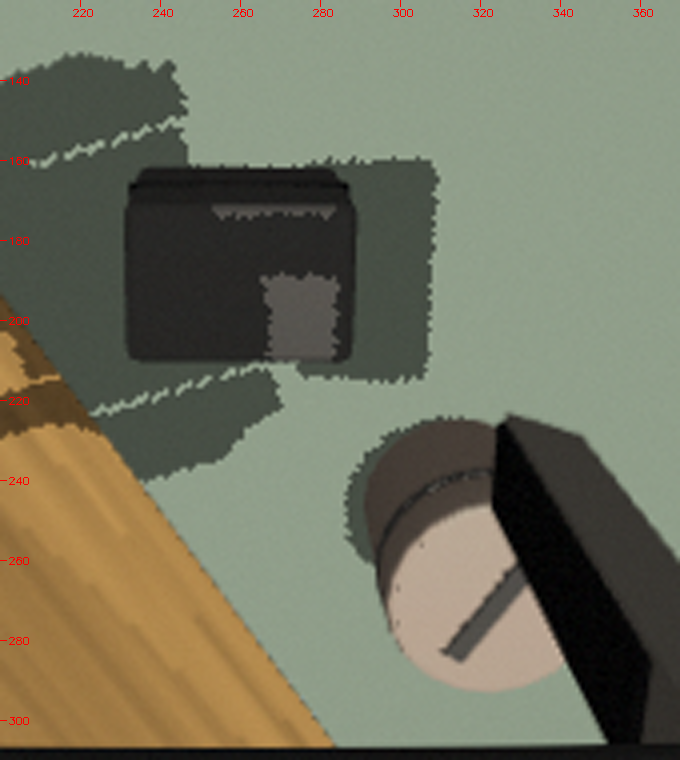

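```bash
python3 - <<'E'
from st import *
i=load('w6')[1]; T=load('top0')[1]
q=onz(i,[(231,171),(288.5,170),(287,209.5),(232.5,210)],.106); print(q.round(4).tolist(),q.mean(0))
for a,b in [(0,1),(1,2),(3,2),(0,3)]: d=q[b]-q[a];print(np.linalg.norm(d),np.degrees(np.arctan2(d[1],d[0])))
print('h',tri([(T,(268.7,242)),(i,(260,190))]))
print('soak',onz(i,(322,267),.11))
E
```

```text
[[0.4226, 0.0312, 0.106], [0.4701, 0.0013, 0.106], [0.4476, -0.0328, 0.106], [0.4009, -0.0029, 0.106]] [ 0.43530748 -0.00077403  0.106     ]
0.056210372229045215 -32.145216447307966
0.04088577711765852 -123.4181894350008
0.055467042020280494 -32.59778288948507
0.04043789891960428 -122.37651953015144
h (array([ 0.4340617 , -0.00291978,  0.09532866]), [0.11552659104525674, 0.2948820652741434])
soak [[ 0.44554134 -0.10804519  0.11      ]]
```

```bash
python3 -m handwheel '[[0.2,0.06,-1.5,0.6,1],[0.2,0.06,-3,0.6,1],[0.2,0.06,-4.05,0.6,1],[0.2,0.06,-4.05,0.6,1],[0.2,0.06,-4.05,0.6,0],[0.2,0.06,-4.05,0.6,0],[0.2,0.06,-4.05,0.6,0],[0.2,0.06,-4.05,0.6,0],[0.2,0.06,-4.05,0.6,0]]'
```

```text
time: 10.65
eef_pos: [0.4396, -0.002, 0.0934]
tool_rot: [1.612, 0.887, -1.611]
force: [-0.4, 0.0, 8.8]
grip_width: 0.0577
```

```bash
python3 -m handwheel '[[0,0,1.5,0,0],[0,0,3,0,0],[1.2,0,3.3,7,0],[2.5,0,3.3,15,0],[4,0,3.3,23,0],[5.2,0,3.3,30,0],[5.9,0,3.3,30,0],[5.9,0,3.3,30,0],[5.9,0,3.3,30,0],[5.9,0,3.3,30,0]]'; python3 - <<'E'
from st import *
st(); grab('wrist','w7'); crop('w7',150,80,370,280,3,'w7c')
E
```

```text
time: 11.65
eef_pos: [0.6153, -0.0019, 0.1913]
tool_rot: [1.239, 1.19, -1.24]
force: [0.8, 0.4, -2.7]
grip_width: 0.0577
t 11.65 pos [ 0.6153 -0.0019  0.1913] jaw -2.36 F [ 0.8  0.4 -2.7] w 0.0577
```

View pics/w7c.png

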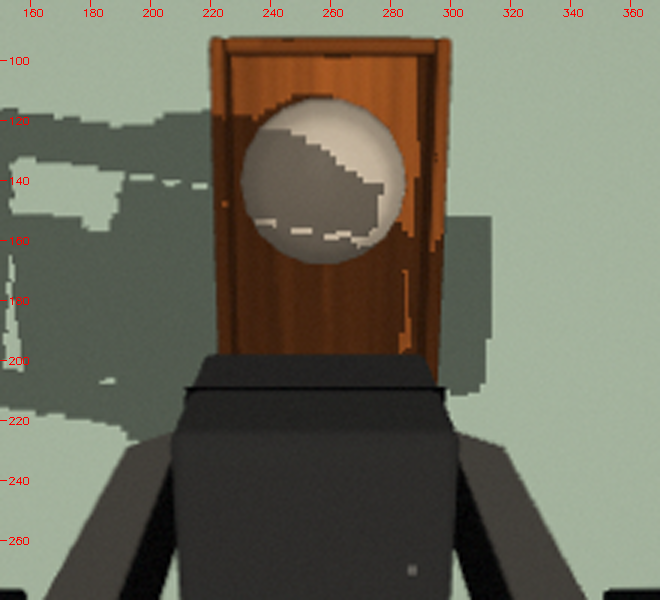

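```bash
python3 - <<'E'
from st import *
i=load('w7')[1]
q=onz(i,[(220,93),(299.5,93),(222.2,190),(296.5,190)],.08); print(q.round(4).tolist(), ((q[0]+q[1])/2).round(4), ((q[2]+q[3])/2).round(4))
print('box bottom edge', onz(i,[(217,198),(293.5,198)],.1913-.011-.030).round(4).tolist())
print('pot',onz(i,(256,142),.095).round(4))
E
```

```text
[[0.5863, 0.0989, 0.08], [0.6602, 0.0959, 0.08], [0.5817, 0.0055, 0.08], [0.657, 0.0023, 0.08]] [0.6233 0.0974 0.08  ] [0.6194 0.0039 0.08  ]
box bottom edge [[0.5865, 0.0184, 0.1503], [0.645, 0.016, 0.1503]]
pot [[0.6179 0.0538 0.095 ]]
```

```bash
python3 -m handwheel '[[0.12,0,-0.8,0,0],[0.12,0,-1.6,0,0],[0.12,0,-2.1,0,0],[0.12,0,-2.2,0,0],[0.12,0,-2.2,0,0]]'; python3 - <<'E'
from st import *
st(); grab('wrist','w8'); crop('w8',150,80,370,280,3,'w8c')
E
```

```text
time: 12.2
eef_pos: [0.6196, -0.0021, 0.1255]
tool_rot: [1.239, 1.19, -1.24]
force: [0.1, 0.6, -1.9]
grip_width: 0.0577
t 12.2 pos [ 0.6196 -0.0021  0.1255] jaw -2.36 F [ 0.1  0.6 -1.9] w 0.0577
```

View pics/w8c.png

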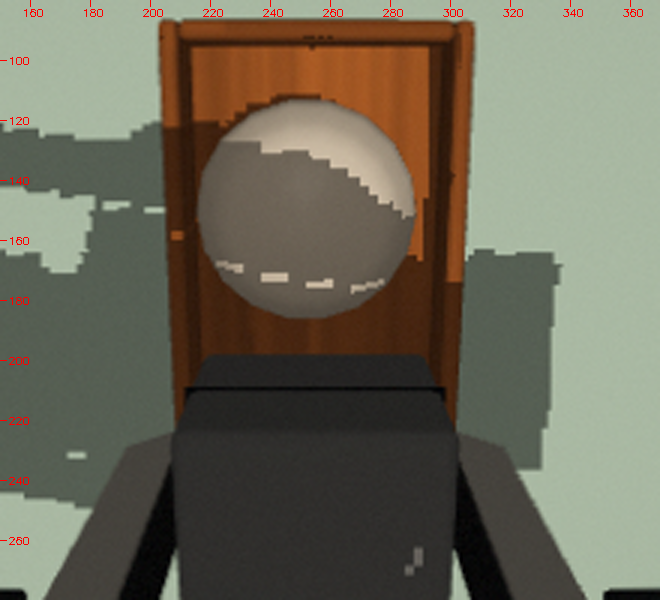

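The box bottom edge spans columns 218–291, inside the rims' inner edges at about 214 and 295, so it is centred. I'll lower it.

```bash
python3 -m handwheel '[[0,0,-0.4,0,0],[0,0,-0.7,0,0],[0,0,-0.85,0,0],[0,0,-0.95,0,0],[0,0,-0.95,0,0]]'
```

```text
time: 12.75
eef_pos: [0.6197, -0.002, 0.0983]
tool_rot: [1.238, 1.191, -1.241]
force: [-6.0, 0.8, 8.2]
grip_width: 0.0578
```

```bash
python3 -m handwheel '[[0,0,0,0,0.85],[0,0,0,0,0.85],[0,0,0,0,0.85],[0,0,1.5,0,0.85],[0,0,3,0,1],[-1.5,-1,4,0,1],[-3,-2,4,0,1],[-4.5,-3,4,0,1],[-5.8,-3.6,4,0,1],[-5.8,-3.6,4,0,1]]'; python3 - <<'E'
from st import *
st(); grab('wrist','w9'); grab('scene','sc9')
crop('sc9',170,110,300,240,5,'sc9c')
E
```

```text
time: 13.75
eef_pos: [0.4431, -0.1111, 0.2166]
tool_rot: [1.241, 1.188, -1.242]
force: [0.4, 0.1, 0.3]
grip_width: 0.094
t 13.75 pos [ 0.4431 -0.1111  0.2166] jaw -2.53 F [0.4 0.1 0.3] w 0.094
```

View pics/w9.png

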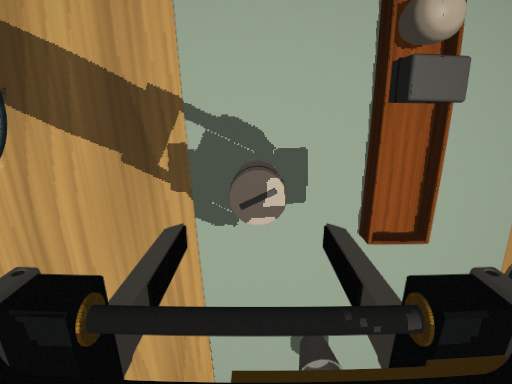

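View pics/sc9c.png

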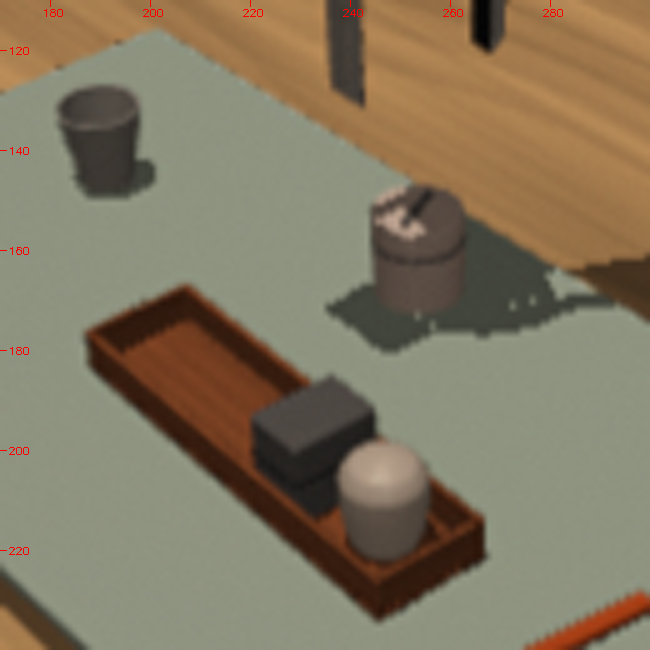

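The soap box and pot stand level in the tray. The soak cup's lid is at (258,196), almost under the TCP, and the tray's right end corners are at (361,243) and (429,243).

```bash
python3 - <<'E'
from st import *
i=load('w9')[1];T=load('top0')[1]
crop('w9',200,120,480,300,2,'w9c')
print('soak',onz(i,(258,197),.11),tri([(T,(311.3,238.8)),(i,(258,197))]))
print('trayR',onz(i,[(360.5,243),(429,243)],.08))
E
```

```text
soak [[ 0.44562796 -0.11122567  0.11      ]] (array([ 0.44421915, -0.11626547,  0.09365624]), [0.5134037646661989, 1.2757181516008822])
trayR [[ 0.56413533 -0.1825142   0.08      ]
 [ 0.64817993 -0.18719744  0.08      ]]
```

View pics/w9c.png

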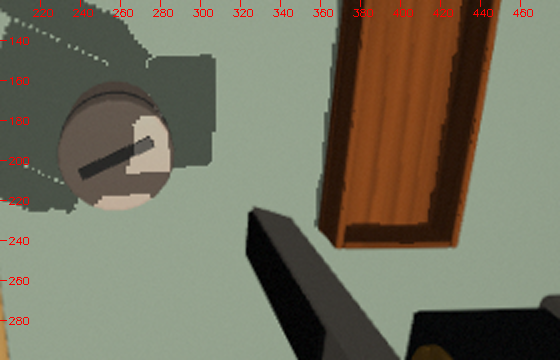

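```bash
python3 -m handwheel '[[0.05,-0.03,-1.5,0,1],[0.05,-0.03,-3,0,1],[0.05,-0.03,-4.2,0,1],[0.05,-0.03,-4.2,0,1],[0.05,-0.03,-4.2,0,0],[0.05,-0.03,-4.2,0,0],[0.05,-0.03,-4.2,0,0],[0.05,-0.03,-4.2,0,0],[0.05,-0.03,-4.2,0,0]]'
```

```text
time: 14.75
eef_pos: [0.448, -0.1113, 0.0922]
tool_rot: [1.239, 1.188, -1.239]
force: [-1.5, 0.2, 4.5]
grip_width: 0.0594
```

```bash
python3 -m handwheel '[[0,0,1.5,0,0],[0,0,2.5,0,0],[1.2,0.4,2.5,0,0],[2.5,0.8,2.5,0,0],[4,1.2,2.5,0,0],[5.2,1.4,2.5,0,0],[5.6,1.42,2.3,0.2,0],[5.6,1.42,2.1,0.2,0],[5.6,1.42,2.1,0.2,0],[5.6,1.42,2.1,0.2,0]]'; python3 - <<'E'
from st import *
st(); grab('wrist','w10'); crop('w10',150,60,370,300,3,'w10c')
E
```

```text
time: 15.75
eef_pos: [0.6144, -0.0684, 0.1537]
tool_rot: [1.237, 1.192, -1.238]
force: [-0.7, -0.2, -1.3]
grip_width: 0.0599
t 15.75 pos [ 0.6144 -0.0684  0.1537] jaw -2.19 F [-0.7 -0.2 -1.3] w 0.0599
```

View pics/w10c.png

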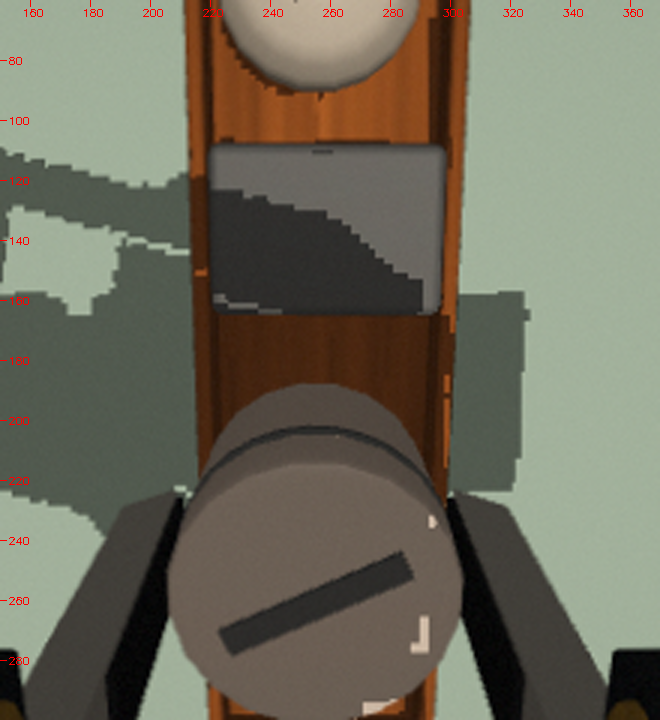

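```bash
python3 - <<'E'
from st import *
i=load('w10')[1]
q=onz(i,[(214.5,180),(301.5,180),(216,215),(299.5,215)],.08); print(q.round(4).tolist(),((q[0]+q[1])/2).round(4),((q[2]+q[3])/2).round(4))
print('soap near edge',onz(i,(256,164.5),.111).round(4))
print(proj(i,[.6144,-.0684,.1537]))
E
python3 -m handwheel '[[0.08,0,-0.6,0,0],[0.08,0,-1.2,0,0],[0.08,0,-1.5,0,0],[0.08,0,-1.5,0,0]]'; python3 - <<'E'
from st import *
st(); grab('wrist','w11'); crop('w11',150,60,370,300,3,'w11c')
E
```

```text
[[0.5796, -0.0416, 0.08], [0.6552, -0.0445, 0.08], [0.5784, -0.074, 0.08], [0.6536, -0.0768, 0.08]] [ 0.6174 -0.043   0.08  ] [ 0.616  -0.0754  0.08  ]
soap near edge [[ 0.6163 -0.0237  0.111 ]]
[[255.73866105 245.0424304 ]]
time: 16.2
eef_pos: [0.6166, -0.0683, 0.1079]
tool_rot: [1.237, 1.193, -1.239]
force: [0.2, -0.3, -0.8]
grip_width: 0.0596
t 16.2 pos [ 0.6166 -0.0683  0.1079] jaw -2.18 F [ 0.2 -0.3 -0.8] w 0.0596
```

View pics/w11c.png

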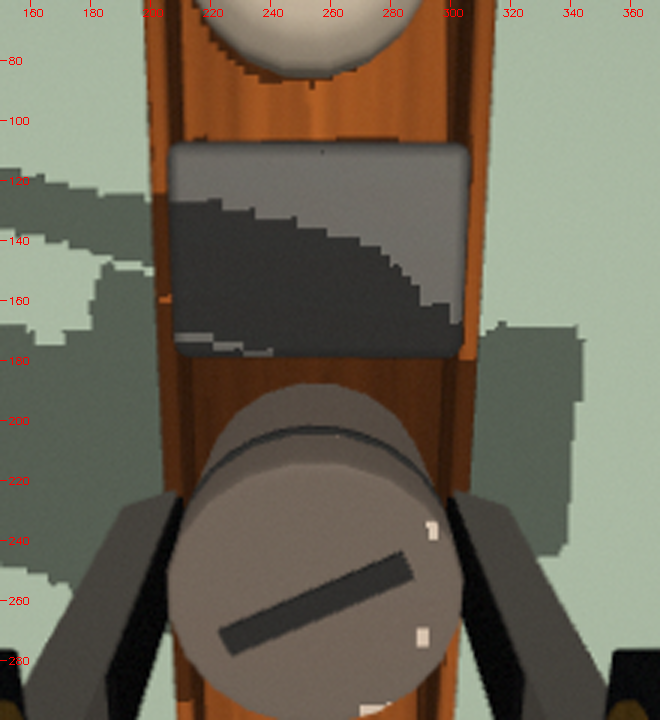

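```bash
python3 -m handwheel '[[0,0,-0.2,0,0],[0,0,-0.3,0,0],[0,0,-0.38,0,0],[0,0,-0.42,0,0],[0,0,-0.42,0,0]]'
```

```text
time: 16.75
eef_pos: [0.618, -0.0684, 0.0972]
tool_rot: [1.237, 1.191, -1.237]
force: [-3.3, 1.3, 3.4]
grip_width: 0.0599
```

```bash
python3 -m handwheel '[[0,0,0,0,0.9],[0,0,0,0,0.9],[0,0,0,0,0.9],[0,0,1.5,0,0.9],[0,0,3,0,1],[-0.6,-1.5,3.7,0,1],[-1.2,-3,3.7,0,1],[-1.8,-4.5,3.7,0,1],[-2.4,-6,3.7,0,1],[-2.9,-7.5,3.7,0,1]]';python3 -m handwheel '[[-0.4,-1.5,0,0,1],[-0.55,-2.1,0,0,1],[-0.55,-2.1,0,0,1]]'; python3 - <<'E'
from st import *
st(); grab('wrist','w12'); grab('scene','sc12')
crop('sc12',160,100,290,230,5,'sc12c')
E
```

```text
time: 17.75
eef_pos: [0.5299, -0.295, 0.2076]
tool_rot: [1.237, 1.191, -1.237]
force: [-0.7, -0.1, -0.6]
grip_width: 0.0938
time: 18.05
eef_pos: [0.5137, -0.3583, 0.2072]
tool_rot: [1.239, 1.19, -1.239]
force: [-0.1, 0.4, -0.1]
grip_width: 0.0936
t 18.05 pos [ 0.5137 -0.3583  0.2072] jaw -2.35 F [-0.1  0.4 -0.1] w 0.0936
```

View pics/w12.png

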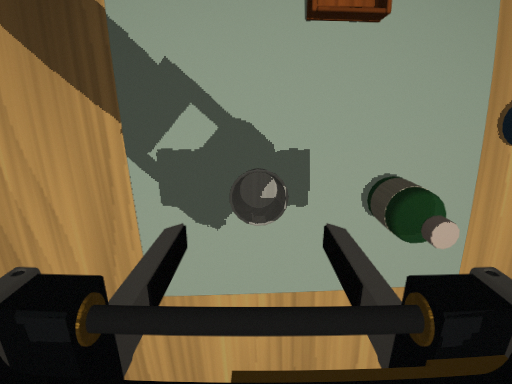

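View pics/sc12c.png

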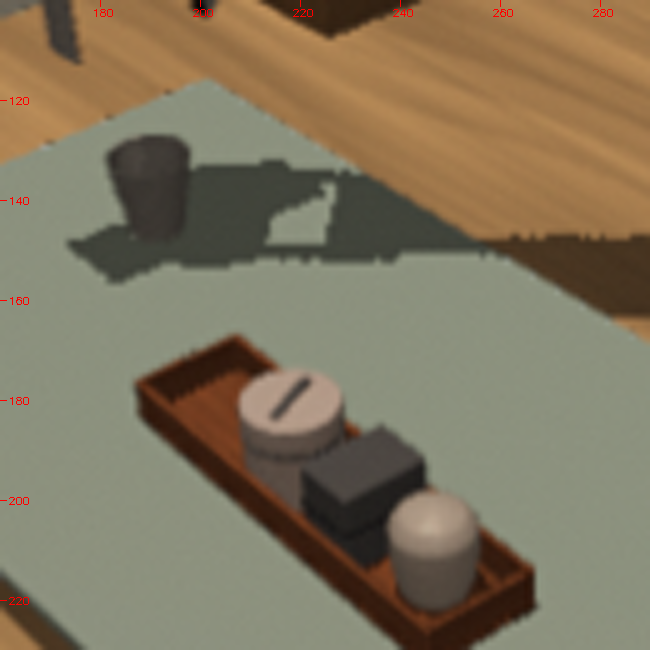

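Soak cup, soap box and pot stand in the tray. Tumbler D's rim centre is at (258.5,196), and the mouthwash at (405,210) is clear of the fingers.

```bash
python3 - <<'E'
from st import *
i=load('w12')[1];T=load('top0')[1]
crop('w12',200,140,320,260,5,'w12c')
print(onz(i,(258.7,196),.108),tri([(T,(402.5,212)),(i,(258.7,196))]))
E
```

```text
[[ 0.51700659 -0.35509686  0.108     ]] (array([ 0.51602365, -0.35711298,  0.10422661]), [0.5093763151651254, 1.311533835971866])
```

View pics/w12c.png

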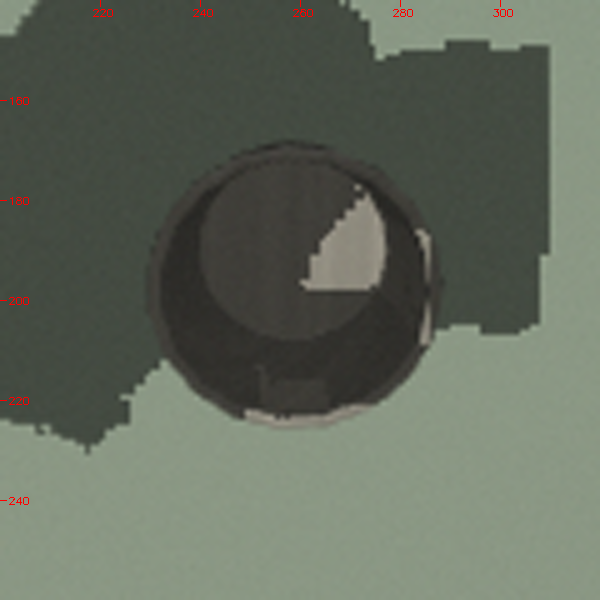

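```bash
python3 -m handwheel '[[0.1,0.08,-1.5,0,1],[0.1,0.08,-3,0,1],[0.1,0.08,-3.65,0,1],[0.1,0.08,-3.65,0,1],[0.1,0.08,-3.65,0,0],[0.1,0.08,-3.65,0,0],[0.1,0.08,-3.65,0,0],[0.1,0.08,-3.65,0,0],[0.1,0.08,-3.65,0,0]]'
```

```text
time: 19.05
eef_pos: [0.5177, -0.3543, 0.0988]
tool_rot: [1.237, 1.19, -1.237]
force: [-0.6, 0.3, 0.2]
grip_width: 0.0574
```

```bash
python3 -m handwheel '[[0,0,1.5,0,0],[0,0,2.5,0,0],[0.6,1.5,2.5,0,0],[1.2,3,2.5,0,0],[1.8,4.5,2.5,0,0],[2.6,6,2.3,0,0],[3.2,7.15,2.2,0,0],[3.2,7.15,2.2,0,0],[3.2,7.15,2.2,0,0],[3.2,7.15,2.2,0,0]]'; python3 - <<'E'
from st import *
st(); grab('wrist','w13'); crop('w13',150,60,370,300,3,'w13c')
grab('scene','sc13'); crop('sc13',160,100,290,230,5,'sc13c')
E
```

```text
time: 20.05
eef_pos: [0.613, -0.1405, 0.164]
tool_rot: [1.237, 1.191, -1.238]
force: [0.1, 0.0, -0.3]
grip_width: 0.0559
t 20.05 pos [ 0.613  -0.1405  0.164 ] jaw -2.22 F [ 0.1  0.  -0.3] w 0.0559
```

View pics/w13c.png

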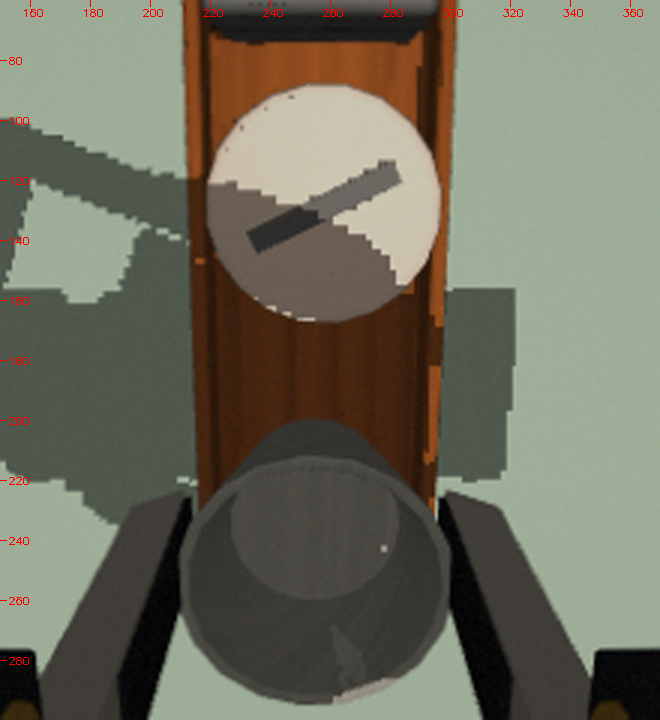

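View pics/sc13c.png

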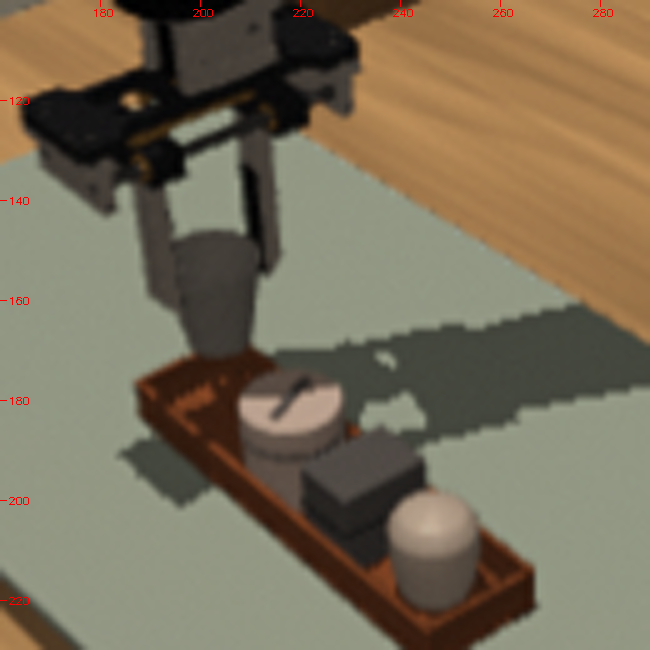

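```bash
python3 - <<'E'
from st import *
i=load('w13')[1]; a=np.linspace(0,2*np.pi,73)
for dz in (0,.004,.008,.012,.016,.02):
    P=np.c_[.613+.0295*np.cos(a),-.1405+.0295*np.sin(a),np.full(73,.164+dz)]; p=proj(i,P); print(dz,p.min(0).round(1),p.max(0).round(1))
E
```

```text
0 [210.  201.7] [301.2 284.4]
0.004 [209.  203.7] [302.2 287.9]
0.008 [208.  205.9] [303.2 291.5]
0.012 [207.  208.1] [304.3 295.3]
0.016 [205.9 210.5] [305.4 299.2]
0.02 [204.8 212.9] [306.5 303.3]
```

```bash
python3 - <<'E'
from st import *
crop('w13',190,180,320,310,6,'w13d')
im=cv2.imread('pics/w13d.png'); im=np.clip(im.astype(float)*2,0,255).astype(np.uint8); cv2.imwrite('pics/w13d.png',im[:600])
E
```

```text
(no output)
```

View pics/w13d.png

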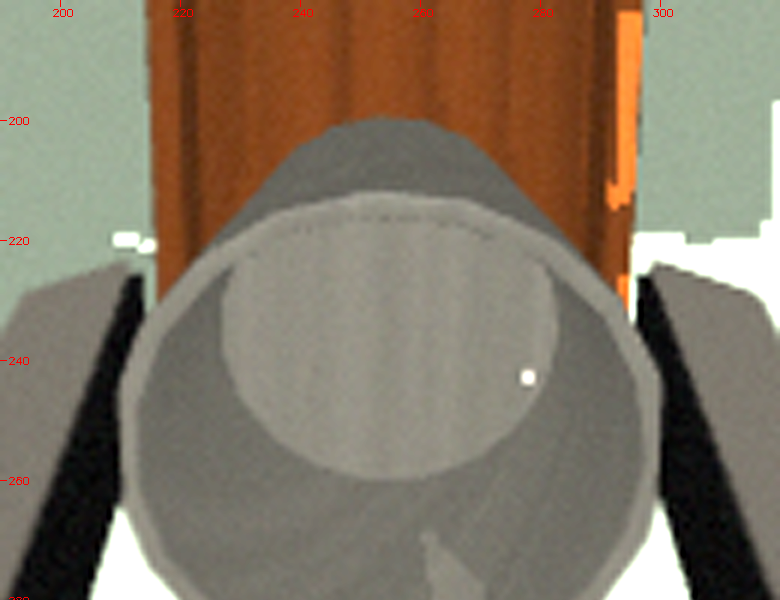

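```bash
cat > fit.py <<'E'
from st import *
from scipy.optimize import least_squares
a=np.linspace(0,2*np.pi,181)
def ring(p,r,h,i):
    x,y,z,tx,ty=p; Rm=R.from_rotvec([tx,ty,0]).as_matrix()
    P=np.c_[r*np.cos(a),r*np.sin(a),np.full(181,h)]@Rm.T+[x,y,z]; return proj(i,P)
def pred(p,i):
    r=ring(p,.0295,.058,i); f=ring(p,.0207,.026,i); b=ring(p,.019,0,i)
    return np.array([r[:,0].min(),r[:,0].max(),r[:,1].min(),r[:,1].max(),f[:,0].min(),f[:,0].max(),f[:,1].max(),b[:,1].min()])
if __name__=='__main__':
    i=load('w13')[1]; obs=np.array([209.7,299.7,212,294.7,227,282.5,260,199.5])
    for tilt in (0,1):
        f=lambda q: pred(np.r_[q,0,0] if not tilt else q,i)-obs
        s=least_squares(f,[.613,-.1405,.11]+[0,0]*tilt); print(s.x.round(4),s.fun.round(1))
E
python3 fit.py
```

```text
[ 0.6122 -0.1465  0.1086] [-0.8  0.8  0.4 -0.4  0.2 -0.2 -0.7  0.7]
[ 6.122e-01 -1.467e-01  1.086e-01 -3.100e-03 -3.000e-04] [-0.8  0.8  0.3 -0.4  0.2 -0.2 -0.7  0.8]
```

```bash
python3 - <<'E'
from fit import *
i=load('w10')[1]
r=ring([.6144,-.0684,.1537-.0422,0,0],.03,.06,i); print(r.min(0),r.max(0))
i=load('w12')[1]
f=lambda q:(lambda r:np.r_[r.min(0),r.max(0)])(ring([q[0],q[1],.05,0,0],.0295,.058,i))-[229.5,168,288,225.5]
s=least_squares(f,[.517,-.355]);print(s.x,s.fun.round(1))
E
```

```text
[204.70417871 210.5465246 ] [306.88184075 301.6789555 ]
[ 0.51699251 -0.35678581] [-0.9 -0.1  0.9  0.2]
```

```bash
python3 -m handwheel '[[0.03,0.1,-1,0,0],[0.03,0.1,-1.6,0,0],[0.03,0.1,-1.8,0,0],[0.03,0.1,-1.9,0,0],[0.03,0.1,-2.0,0,0],[0.03,0.1,-2.0,0,0]]'; python3 - <<'E'
from st import *
st(); grab('wrist','w14'); crop('w14',150,100,370,300,3,'w14c')
grab('scene','sc14'); crop('sc14',160,100,290,230,5,'sc14c')
E
```

```text
time: 20.75
eef_pos: [0.6147, -0.1369, 0.1047]
tool_rot: [1.237, 1.19, -1.237]
force: [-0.8, -0.4, -1.1]
grip_width: 0.0559
t 20.75 pos [ 0.6147 -0.1369  0.1047] jaw -2.18 F [-0.8 -0.4 -1.1] w 0.0559
```

View pics/w14c.png

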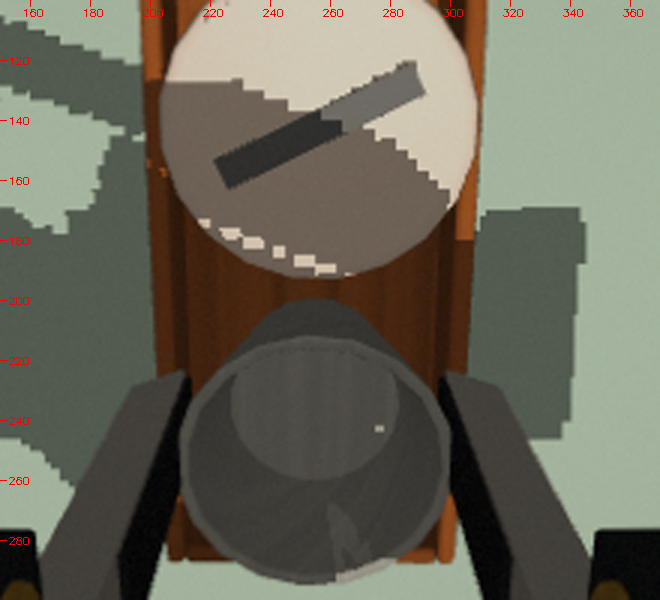

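View pics/sc14c.png

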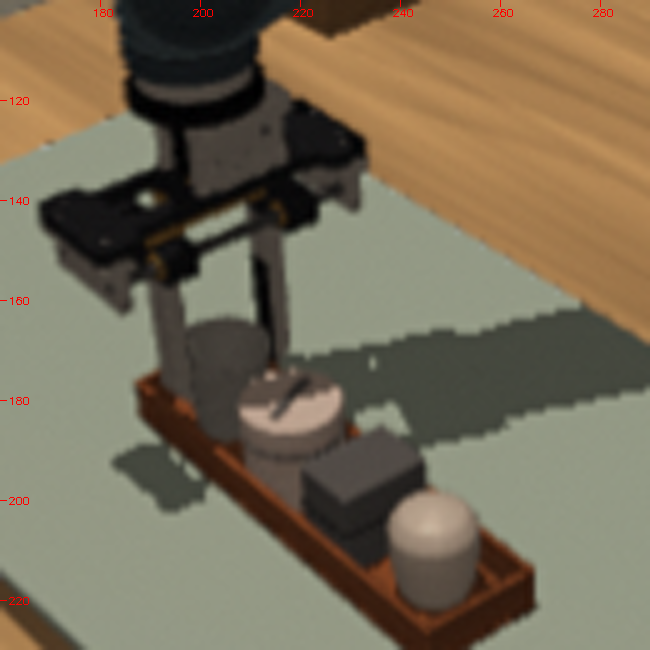

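```bash
python3 -m handwheel '[[0,0,-0.05,0,0],[0,0,-0.1,0,0],[0,0,-0.1,0,0]]'
```

```text
time: 21.15
eef_pos: [0.6151, -0.1367, 0.1037]
tool_rot: [1.237, 1.19, -1.236]
force: [-3.3, 1.8, 10.2]
grip_width: 0.0558
```

```bash
python3 -m handwheel '[[0,0,0,0,0.9],[0,0,0,0,0.9],[0,0,0,0,0.9],[0,0,1.5,0,0.9],[0,0,3,0,1],[-1,1.3,3.6,0,1],[-1.8,2.6,3.6,0,1],[-2.6,3.9,3.6,0,1],[-3.5,5.2,3.6,0,1],[-4.4,6.6,3.6,0,1]]';python3 -m handwheel '[[-1,1.3,0,0,1],[-1.45,2.25,0,0,1],[-1.45,2.25,0,0,1]]'; python3 - <<'E'
from st import *
st(); grab('wrist','w15'); grab('scene','sc15')
crop('sc15',160,100,290,230,5,'sc15c')
E
```

```text
time: 22.15
eef_pos: [0.481, 0.0627, 0.2088]
tool_rot: [1.238, 1.191, -1.237]
force: [0.3, 0.4, 0.3]
grip_width: 0.0941
time: 22.45
eef_pos: [0.437, 0.1315, 0.2087]
tool_rot: [1.234, 1.194, -1.233]
force: [0.1, 0.2, -0.0]
grip_width: 0.0938
t 22.45 pos [0.437  0.1315 0.2087] jaw -1.88 F [ 0.1  0.2 -0. ] w 0.0938
```

View pics/w15.png

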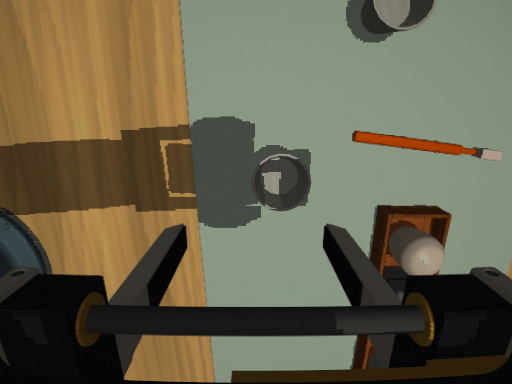

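View pics/sc15c.png

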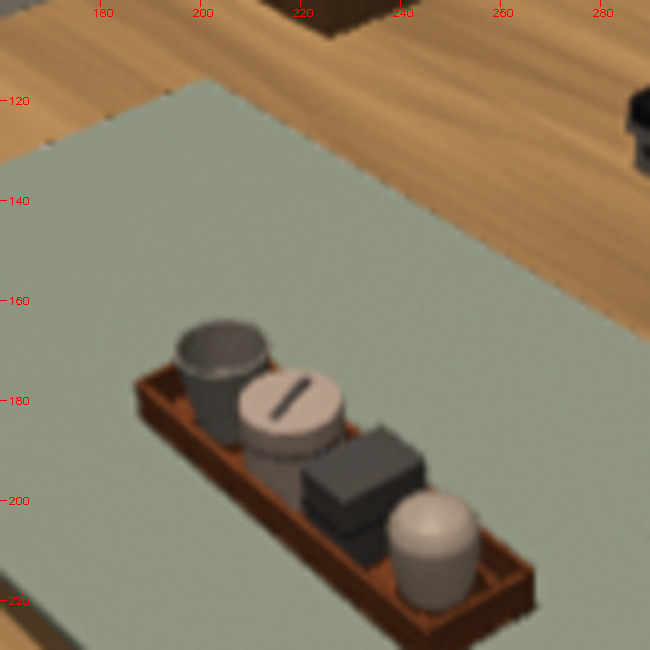

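The first tumbler stands in the tray. Tumbler C now shows at (282,182), not under the TCP, so it seems to have been knocked. I'll measure it again.

```bash
python3 - <<'E'
from fit import *
crop('w15',230,130,330,230,6,'w15c')
grab('top','top15'); crop('top15',85,120,265,265,4,'t15c')
E
```

```text
(no output)
```

View pics/w15c.png

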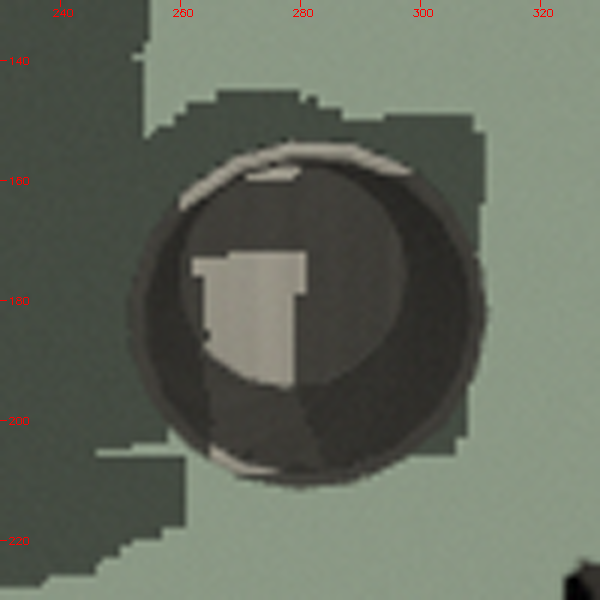

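View pics/t15c.png

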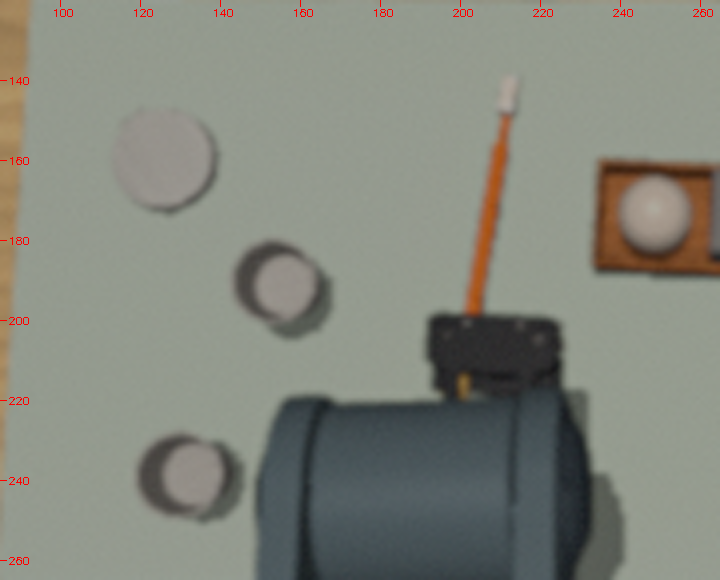

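```bash
python3 - <<'E'
from fit import *
i=load('w15')[1]
f=lambda q:(lambda r:np.r_[r.min(0),r.max(0)])(ring([q[0],q[1],.05,0,0],.0295,.058,i))-[251.5,153.5,311,210.5]
s=least_squares(f,[.45,.13]);print(s.x,s.fun.round(1)); st()
E
```

```text
[0.4625837 0.1467284] [-0.7 -1.   0.7  1.1]
t 22.6 pos [0.4392 0.1286 0.2091] jaw -2.16 F [-0.8 -0.1 -0.5] w 0.0941
```

```bash
python3 -m handwheel '[[0.78,0.6,0,-0.2,1],[0.78,0.6,-1.5,-0.2,1],[0.78,0.6,-1.8,-0.2,1],[0.78,0.6,-1.8,-0.2,1]]'; python3 - <<'E'
from st import *
st(); grab('wrist','w16'); crop('w16',210,150,310,250,6,'w16c')
E
```

```text
time: 23.0
eef_pos: [0.461, 0.1459, 0.1529]
tool_rot: [1.238, 1.192, -1.245]
force: [-0.5, -0.2, 0.1]
grip_width: 0.0942
t 23.0 pos [0.461  0.1459 0.1529] jaw -2.45 F [-0.5 -0.2  0.1] w 0.0942
```

View pics/w16c.png

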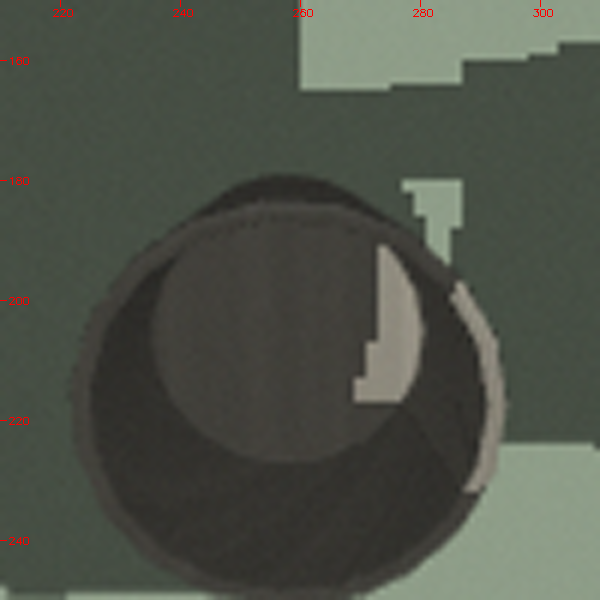

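```bash
python3 - <<'E'
from fit import *
i=load('w16')[1]
f=lambda q:(lambda r:np.r_[r.min(0),r.max(0)])(ring([q[0],q[1],q[2],0,0],.0295,.058,i))-[221.5,183.5,293.8,250]
s=least_squares(f,[.45,.13,.05]);print(s.x,s.fun.round(1)); 
f=lambda q:(lambda r:np.r_[r.min(0),r.max(0)])(ring([q[0],q[1],.05,0,0],.0295,.058,i))-[221.5,183.5,293.8,250]
s=least_squares(f,[.45,.13]);print(s.x,s.fun.round(1)); st()
E
```

```text
[0.46232561 0.14439286 0.04275509] [ 0.3 -0.3 -0.3  0.3]
[0.4624033  0.14701041] [-0.9 -1.3  0.9  1.6]
t 23.05 pos [0.4621 0.1462 0.1547] jaw -2.44 F [1.2 0.1 0.2] w 0.094
```

```bash
python3 -m handwheel '[[0,0,-1.2,0.2,1],[0,0,-1.87,0.2,1],[0,0,-1.87,0.2,1],[0,0,-1.87,0.2,0],[0,0,-1.87,0.2,0],[0,0,-1.87,0.2,0],[0,0,-1.87,0.2,0],[0,0,-1.87,0.2,0]]'
```

```text
time: 23.85
eef_pos: [0.4626, 0.1471, 0.0995]
tool_rot: [1.237, 1.19, -1.236]
force: [0.7, -0.0, 0.6]
grip_width: 0.0574
```

```bash
python3 -m handwheel '[[0,0,1.5,0,0],[0,0,3,0,0],[0.7,-1.3,3,0,0],[1.4,-2.7,3,0,0],[2.1,-4.1,3,0,0],[2.8,-5.5,3,0,0],[3.5,-6.9,3,0,0],[4.3,-8.3,3,0,0],[5.05,-9.5,3,0,0],[5.05,-9.5,3,0,0]]';python3 -m handwheel '[[0,0,0,0,0],[0,0,0,0,0]]'; python3 - <<'E'
from st import *
st(); grab('wrist','w17'); crop('w17',150,60,370,300,3,'w17c')
E
```

```text
time: 24.85
eef_pos: [0.6151, -0.1423, 0.1884]
tool_rot: [1.24, 1.188, -1.24]
force: [-0.1, 1.7, -1.5]
grip_width: 0.0562
time: 25.05
eef_pos: [0.6131, -0.1368, 0.1885]
tool_rot: [1.236, 1.193, -1.237]
force: [-0.5, 0.2, -0.2]
grip_width: 0.0561
t 25.05 pos [ 0.6131 -0.1368  0.1885] jaw -2.11 F [-0.5  0.2 -0.2] w 0.0561
```

View pics/w17c.png

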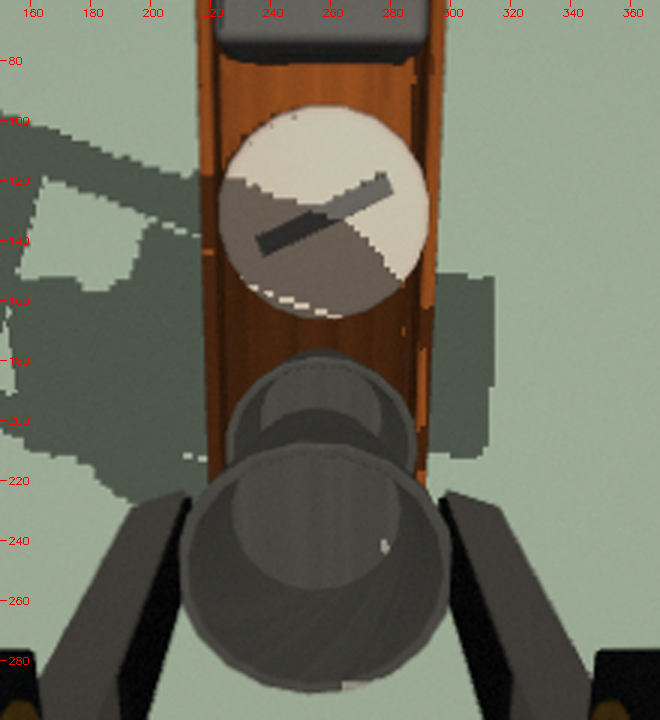

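```bash
python3 - <<'E'
from fit import *
i=load('w17')[1]
def F(z,obs,use):
    f=lambda q:((lambda r:np.r_[r.min(0),r.max(0)])(ring([q[0],q[1],z,0,0],.0295,.058,i))-obs)[use]
    s=least_squares(f,[.615,-.14]);print(z,s.x.round(4),s.fun.round(1))
for b in (0,-.003,-.007):
    F(.055+b,np.array([225,179.5,288.7,0]),[0,1,2]); F(.1885-.0495+b,np.array([210,208,299.5,290]),[0,1,2,3])
E
```

```text
0.055 [ 0.6141 -0.1409] [-0.8  0.1  0.8]
0.139 [ 0.6125 -0.137 ] [-2.9 -1.6  2.9  2.3]
0.052 [ 0.614  -0.1416] [-0.4  0.   0.4]
0.136 [ 0.6124 -0.1385] [-2.1 -0.9  2.1  1.4]
0.048 [ 0.614  -0.1425] [ 0.1 -0.  -0.1]
0.132 [ 0.6123 -0.1404] [-1.  -0.1  1.   0.2]
```

```bash
python3 -m handwheel '[[0.05,-0.08,-0.6,0,0],[0.05,-0.08,-1.2,0,0],[0.05,-0.08,-1.6,0,0],[0.05,-0.08,-1.8,0,0],[0.05,-0.08,-1.85,0,0]]';python3 -m handwheel '[[0,0,-0.05,0,0],[0,0,-0.1,0,0],[0,0,-0.13,0,0],[0,0,-0.13,0,0]]'
```

```text
time: 25.6
eef_pos: [0.6148, -0.1397, 0.1328]
tool_rot: [1.236, 1.193, -1.237]
force: [0.1, 0.8, -0.4]
grip_width: 0.0559
time: 26.0
eef_pos: [0.6155, -0.1405, 0.1304]
tool_rot: [1.237, 1.19, -1.236]
force: [-1.3, 1.0, 3.2]
grip_width: 0.056
```

```bash
python3 -m handwheel '[[0,0,-0.06,0,0],[0,0,-0.06,0,0.9],[0,0,-0.06,0,0.9],[0,0,-0.06,0,0.9],[0,0,1.5,0,0.9],[0,0,2.7,0,1],[-0.2,1.5,2.7,0,1],[-0.4,3.1,2.7,0,1],[-0.6,4.7,2.7,0,1],[-0.8,6.3,2.7,0,1]]'
python3 -m handwheel '[[-0.2,1.6,0,0,1],[-0.3,3.2,0,0,1],[-0.5,4.8,0,0,1],[-0.6,6.4,0,0,1],[-0.75,8,0,0,1],[-0.77,8.55,0,0,1],[-0.77,8.55,0,0,1],[-0.77,8.55,0,0,1]]'; python3 - <<'E'
from st import *
st(); grab('wrist','w18'); grab('scene','sc18')
crop('sc18',160,100,290,230,5,'sc18c')
E
```

```text
time: 27.0
eef_pos: [0.5907, 0.0502, 0.2103]
tool_rot: [1.238, 1.191, -1.237]
force: [-0.6, -0.1, -0.1]
grip_width: 0.0941
time: 27.8
eef_pos: [0.5683, 0.3041, 0.21]
tool_rot: [1.236, 1.191, -1.238]
force: [-0.7, 0.4, -1.0]
grip_width: 0.0941
t 27.8 pos [0.5683 0.3041 0.21  ] jaw -2.18 F [-0.7  0.4 -1. ] w 0.0941
```

View pics/w18.png

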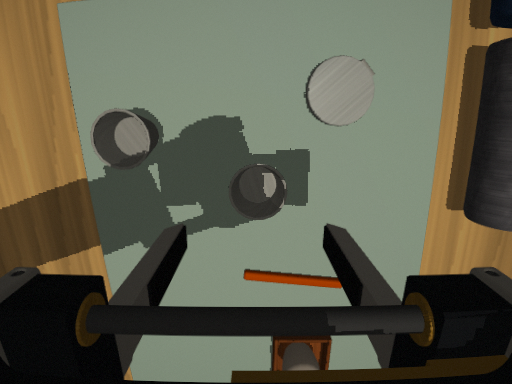

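View pics/sc18c.png

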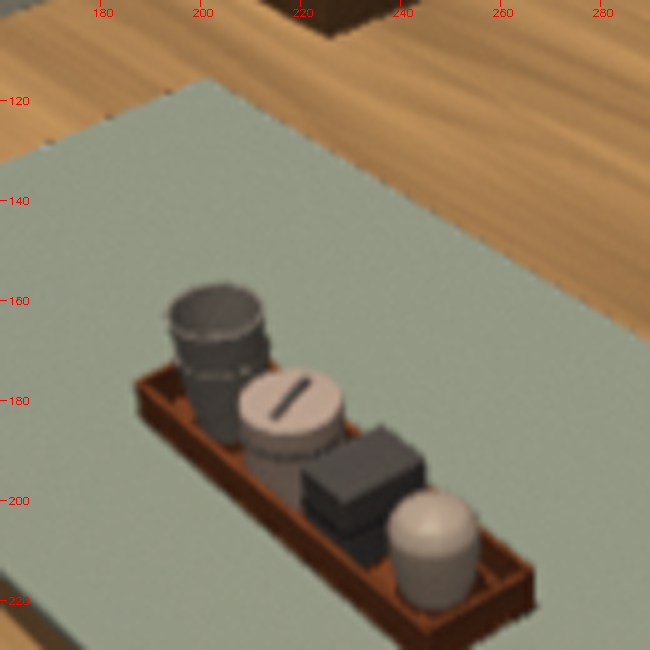

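Two tumblers are nested. Tumbler B's rim spans about (230–286, 163–219), nearly under the TCP, and A's is at (124,138).

```bash
python3 - <<'E'
from fit import *
crop('w18',210,140,310,240,6,'w18c')
i=load('w18')[1]
for o in ([230,163.5,286.5,219.5],[92,109,152,168.5]):
  f=lambda q:(lambda r:np.r_[r.min(0),r.max(0)])(ring([q[0],q[1],.05,0,0],.0295,.058,i))-o
  s=least_squares(f,[.56,.3]);print(s.x,s.fun.round(1))
st()
E
```

```text
[0.57120389 0.30997641] [-1.8 -0.8  1.8  1. ]
[0.4440238  0.36690043] [-0.5 -1.6  0.5  1.8]
t 27.9 pos [0.5685 0.3033 0.2103] jaw -2.28 F [-0.2  0.8  0.1] w 0.094
```

View pics/w18c.png

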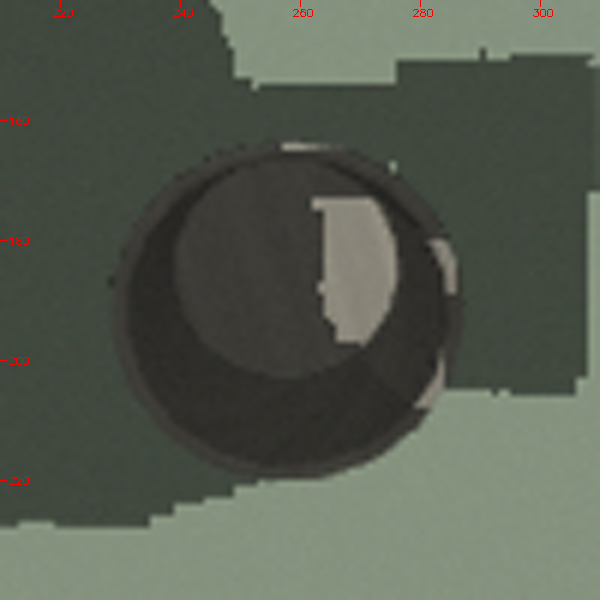

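```bash
python3 -m handwheel '[[0.09,0.2,-1.5,0,1],[0.09,0.2,-3,0,1],[0.09,0.2,-3.7,0,1],[0.09,0.2,-3.7,0,1],[0.09,0.2,-3.7,0,0],[0.09,0.2,-3.7,0,0],[0.09,0.2,-3.7,0,0],[0.09,0.2,-3.7,0,0],[0.09,0.2,-3.7,0,0]]'
```

```text
time: 28.8
eef_pos: [0.5714, 0.3113, 0.1005]
tool_rot: [1.238, 1.19, -1.235]
force: [0.3, 0.3, 2.9]
grip_width: 0.0576
```

```bash
python3 -m handwheel '[[0,0,1.5,0,0],[0,0,3,0,0],[0,-0.5,4,0,0],[0.2,-2,4,0,0],[0.4,-3.6,4,0,0],[0.6,-5.2,4,0,0],[0.8,-6.8,4,0,0],[1,-8.4,4,0,0],[1.1,-10,4,0,0],[1.3,-11.6,4,0,0]]'
python3 -m handwheel '[[0,-1.5,0,0,0],[0.1,-3,0,0,0],[0.13,-3.45,0,0,0],[0.13,-3.45,0,0,0],[0.13,-3.45,0,0,0]]'; python3 - <<'E'
from st import *
st(); grab('wrist','w19'); crop('w19',150,60,370,300,3,'w19c')
E
```

```text
time: 29.8
eef_pos: [0.6094, -0.0386, 0.2196]
tool_rot: [1.237, 1.191, -1.237]
force: [0.6, 0.5, -0.8]
grip_width: 0.0569
time: 30.3
eef_pos: [0.6136, -0.1393, 0.2192]
tool_rot: [1.237, 1.192, -1.236]
force: [-0.8, -0.2, -1.2]
grip_width: 0.057
t 30.3 pos [ 0.6136 -0.1393  0.2192] jaw -2.13 F [-0.8 -0.2 -1.2] w 0.057
```

View pics/w19c.png

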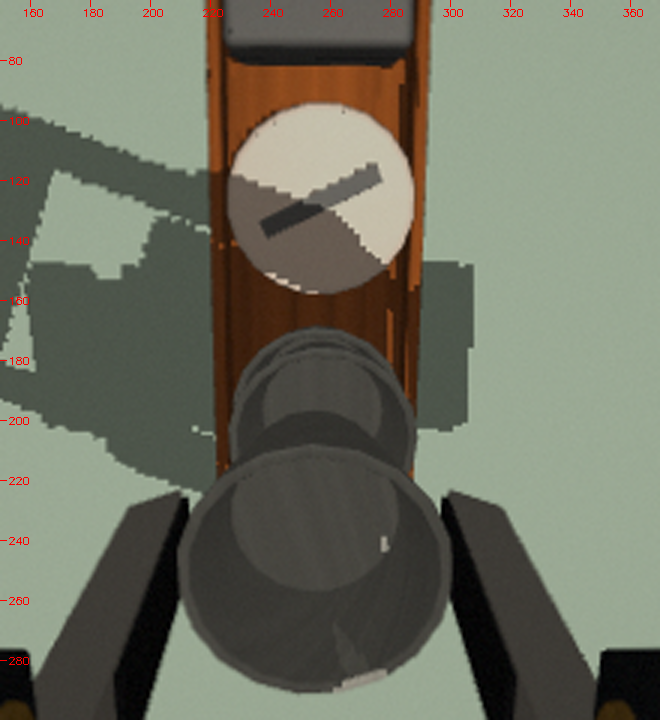

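```bash
python3 - <<'E'
from fit import *
i=load('w19')[1]
def F(z,obs,use):
    f=lambda q:((lambda r:np.r_[r.min(0),r.max(0)])(ring([q[0],q[1],z,0,0],.0295,.058,i))-obs)[use]
    s=least_squares(f,[.615,-.14]);print(z,s.x.round(4),s.fun.round(1))
for b in (0,-.003,-.007):
    F(.081+b,np.array([226.7,176,288.4,0]),[0,1,2]); F(.2192-.0505+b,np.array([209.7,208.5,300,290.5]),[0,1,2,3])
st()
E
```

```text
0.081 [ 0.6154 -0.1413] [-1.3  0.1  1.3]
0.16870000000000002 [ 0.613  -0.1403] [-2.2 -1.3  2.2  1.9]
0.078 [ 0.6154 -0.142 ] [-0.9  0.1  0.9]
0.16570000000000001 [ 0.6129 -0.1418] [-1.3 -0.7  1.3  1. ]
0.074 [ 0.6154 -0.1429] [-0.5  0.   0.5]
0.1617 [ 0.6129 -0.1437] [-0.2  0.1  0.2 -0.1]
t 30.35 pos [ 0.6136 -0.1388  0.2193] jaw -2.07 F [ 1.1  0.5 -1.1] w 0.0572
```

```bash
python3 -m handwheel '[[0.08,-0.03,-0.6,0,0],[0.08,-0.03,-1.2,0,0],[0.08,-0.03,-1.6,0,0],[0.08,-0.03,-1.85,0,0],[0.08,-0.03,-1.95,0,0]]';python3 -m handwheel '[[0,0,-0.05,0,0],[0,0,-0.1,0,0],[0,0,-0.15,0,0],[0,0,-0.15,0,0]]'
```

```text
time: 30.85
eef_pos: [0.6158, -0.1403, 0.1602]
tool_rot: [1.236, 1.193, -1.237]
force: [0.4, 0.2, -1.7]
grip_width: 0.0569
time: 31.25
eef_pos: [0.6168, -0.1416, 0.158]
tool_rot: [1.237, 1.189, -1.236]
force: [-1.1, 0.5, 2.9]
grip_width: 0.057
```

```bash
python3 -m handwheel '[[0,0,-0.06,0,0],[0,0,-0.06,0,0.9],[0,0,-0.06,0,0.9],[0,0,-0.06,0,0.9],[0,0,1,0,0.9],[0,0,1.9,0,1],[-0.5,1.5,1.9,0,1],[-1,3,1.9,0,1],[-1.5,4.5,1.9,0,1],[-2,6,1.9,0,1]]'
python3 -m handwheel '[[-0.5,1.5,0,0,1],[-1,3,0,0,1],[-1.6,4.6,0,0,1],[-2.2,6.2,0,0,1],[-2.8,7.8,0,0,1],[-3.4,9.4,0,0,1],[-3.76,10.9,0,0,1],[-3.76,10.9,0,0,1],[-3.76,10.9,0,0,1]]'; python3 - <<'E'
from st import *
st(); grab('wrist','w20'); grab('scene','sc20')
crop('sc20',160,100,290,230,5,'sc20c')
E
```

```text
time: 32.25
eef_pos: [0.5551, 0.0401, 0.2131]
tool_rot: [1.237, 1.191, -1.238]
force: [0.1, -0.1, 0.1]
grip_width: 0.0938
time: 33.15
eef_pos: [0.4426, 0.3663, 0.2129]
tool_rot: [1.234, 1.192, -1.236]
force: [0.8, -0.2, -0.1]
grip_width: 0.0943
t 33.15 pos [0.4426 0.3663 0.2129] jaw -2.02 F [ 0.8 -0.2 -0.1] w 0.0943
```

View pics/w20.png

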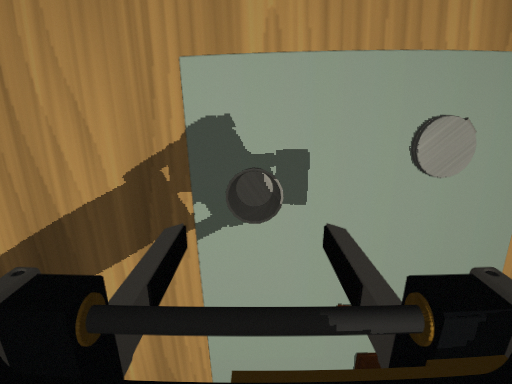

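View pics/sc20c.png

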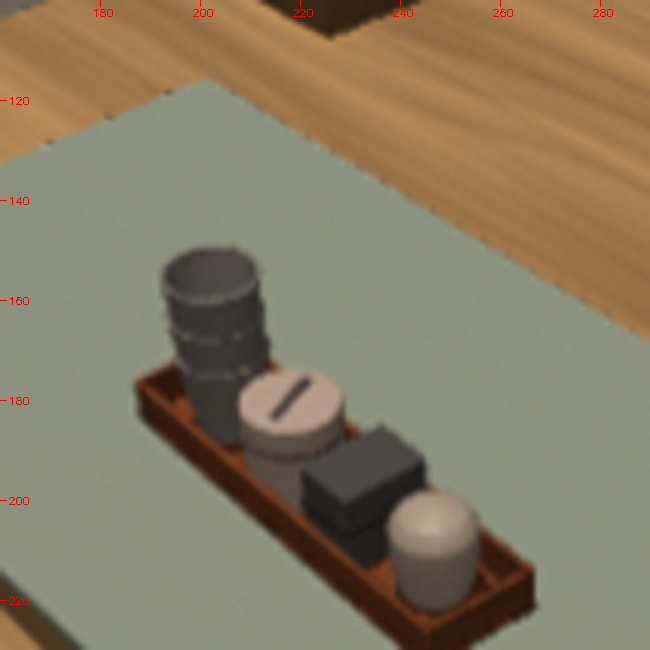

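Three tumblers are nested evenly. Tumbler A's rim spans about (226–283, 167–223), close to under the TCP.

```bash
python3 - <<'E'
from fit import *
i=load('w20')[1]
f=lambda q:(lambda r:np.r_[r.min(0),r.max(0)])(ring([q[0],q[1],.05,0,0],.0295,.058,i))-[226,167,283,223]
s=least_squares(f,[.44,.36]);print(s.x,s.fun.round(1)); st()
crop('w20',210,140,310,240,6,'w20c')
E
```

```text
[0.44173443 0.36799536] [-1.1 -0.3  1.1  0.4]
t 33.25 pos [0.4435 0.3648 0.2131] jaw -2.21 F [ 0.6 -0.  -0.7] w 0.0941
```

View pics/w20c.png

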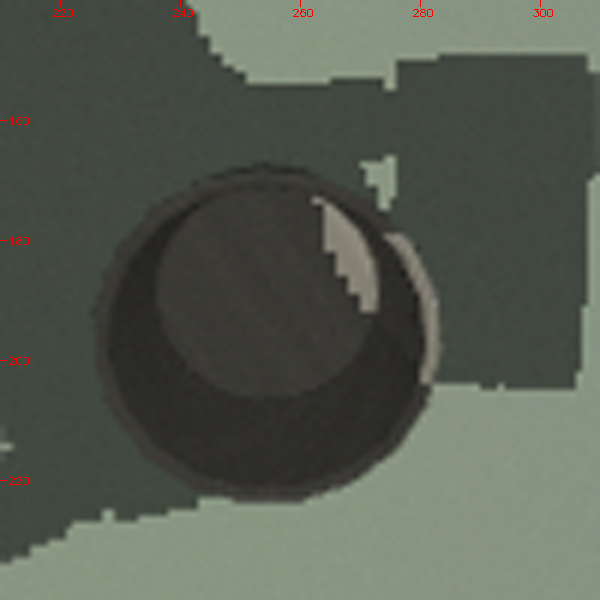

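Confirmed: A is at (0.4417, 0.3680). The move is (-0.06, +0.1, -3.8) in units.

```bash
python3 -m handwheel '[[-0.06,0.1,-1.5,0,1],[-0.06,0.1,-3,0,1],[-0.06,0.1,-3.78,0,1],[-0.06,0.1,-3.78,0,1],[-0.06,0.1,-3.78,0,0],[-0.06,0.1,-3.78,0,0],[-0.06,0.1,-3.78,0,0],[-0.06,0.1,-3.78,0,0],[-0.06,0.1,-3.78,0,0]]'
```

```text
time: 34.15
eef_pos: [0.4419, 0.369, 0.1009]
tool_rot: [1.238, 1.191, -1.235]
force: [1.4, 0.4, 0.7]
grip_width: 0.0575
```

```bash
python3 -m handwheel '[[0,0,1.5,0,0],[0,0,3,0,0],[0,0,4.5,0,0],[0.5,-1.4,4.8,0,0],[1,-2.8,4.8,0,0],[1.5,-4.3,4.8,0,0],[2,-5.8,4.8,0,0],[2.5,-7.3,4.8,0,0],[3,-8.8,4.8,0,0],[3.5,-10.3,4.8,0,0]]'
python3 -m handwheel '[[0.5,-1.5,0,0,0],[1,-3,0,0,0],[1.5,-4.5,0,0,0],[2,-6,0,0,0],[2.27,-6.7,0,0,0],[2.27,-6.7,0,0,0],[2.27,-6.7,0,0,0],[2.27,-6.7,0,0,0]]'; python3 - <<'E'
from st import *
st(); grab('wrist','w21'); crop('w21',150,60,370,300,3,'w21c')
E
```

```text
time: 35.15
eef_pos: [0.5466, 0.0579, 0.2442]
tool_rot: [1.237, 1.191, -1.237]
force: [0.6, 0.9, -1.1]
grip_width: 0.0559
time: 35.95
eef_pos: [0.6143, -0.14, 0.244]
tool_rot: [1.236, 1.192, -1.236]
force: [0.4, 0.3, -0.4]
grip_width: 0.0561
t 35.95 pos [ 0.6143 -0.14    0.244 ] jaw -2.08 F [ 0.4  0.3 -0.4] w 0.0561
```

View pics/w21c.png

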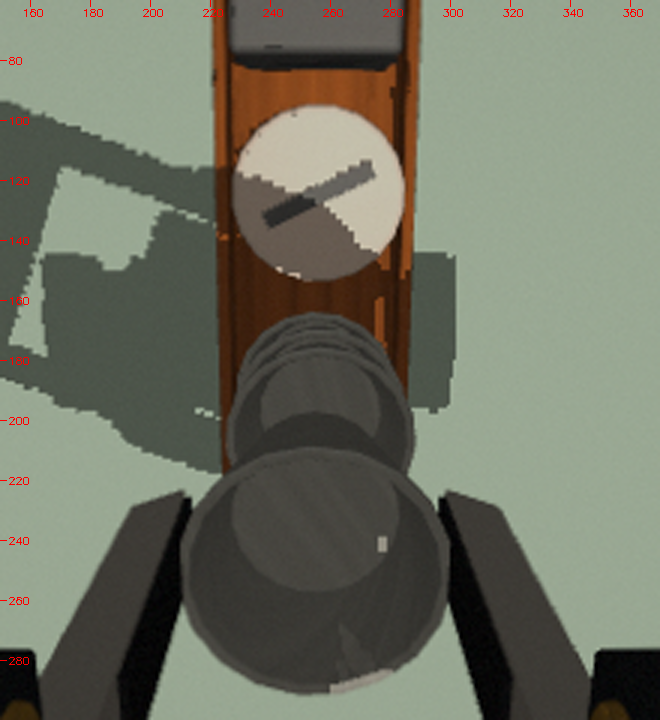

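```bash
python3 - <<'E'
from fit import *
i=load('w21')[1]
def F(z,obs,use):
    f=lambda q:((lambda r:np.r_[r.min(0),r.max(0)])(ring([q[0],q[1],z,0,0],.0295,.058,i))-obs)[use]
    s=least_squares(f,[.615,-.14]);print(z,s.x.round(4),s.fun.round(1))
for b in (-.003,-.007):
    F(.107+b,np.array([225.5,177.5,288,0]),[0,1,2]); F(.244-.0509+b,np.array([210.3,209.5,299.5,291]),[0,1,2,3])
st()
E
```

```text
0.104 [ 0.6153 -0.1438] [-0.6  0.   0.6]
0.1901 [ 0.6137 -0.1432] [-1.8 -0.7  1.8  1.1]
0.09999999999999999 [ 0.6153 -0.1446] [-0.2  0.   0.2]
0.1861 [ 0.6136 -0.1451] [-0.7  0.1  0.7 -0. ]
t 36.0 pos [ 0.6143 -0.1399  0.2441] jaw -2.07 F [ 0.1  0.2 -1.2] w 0.0557
```

Shift +0.05 in x; home is expected at TCP z ≈ 0.184.

```bash
python3 -m handwheel '[[0.05,-0.02,-0.6,0,0],[0.05,-0.02,-1.2,0,0],[0.05,-0.02,-1.6,0,0],[0.05,-0.02,-1.8,0,0],[0.05,-0.02,-1.9,0,0]]';python3 -m handwheel '[[0,0,-0.05,0,0],[0,0,-0.1,0,0],[0,0,-0.13,0,0],[0,0,-0.13,0,0]]'
```

```text
time: 36.5
eef_pos: [0.6159, -0.1412, 0.1867]
tool_rot: [1.236, 1.192, -1.237]
force: [0.0, 0.0, -0.9]
grip_width: 0.0559
time: 36.9
eef_pos: [0.6166, -0.1421, 0.1843]
tool_rot: [1.237, 1.19, -1.236]
force: [-0.1, 0.4, 2.2]
grip_width: 0.0559
```

```bash
python3 -m handwheel '[[0,0,-0.08,0,0],[0,0,-0.08,0,0],[0,0,-0.08,0,0.9],[0,0,-0.08,0,0.9],[0,0,-0.08,0,0.9],[0,0,1.3,0,0.9],[0,0,2.2,0,0.9],[-1.4,-1,2.2,0,0.9],[-2.8,-1.5,2.2,0,0.9],[-4.5,-2,2.2,0,0.9]]'
python3 - <<'E'
from st import *
st(); grab('scene','sc22'); crop('sc22',160,90,290,230,5,'sc22c'); grab('wrist','w22'); grab('top','top22'); crop('top22',225,120,425,265,4,'t22c')
E
```

```text
time: 37.9
eef_pos: [0.4828, -0.2016, 0.2488]
tool_rot: [1.236, 1.192, -1.237]
force: [-0.5, -1.5, 0.8]
grip_width: 0.0846
t 37.9 pos [ 0.4828 -0.2016  0.2488] jaw -2.12 F [-0.5 -1.5  0.8] w 0.0846
```

View pics/sc22c.png

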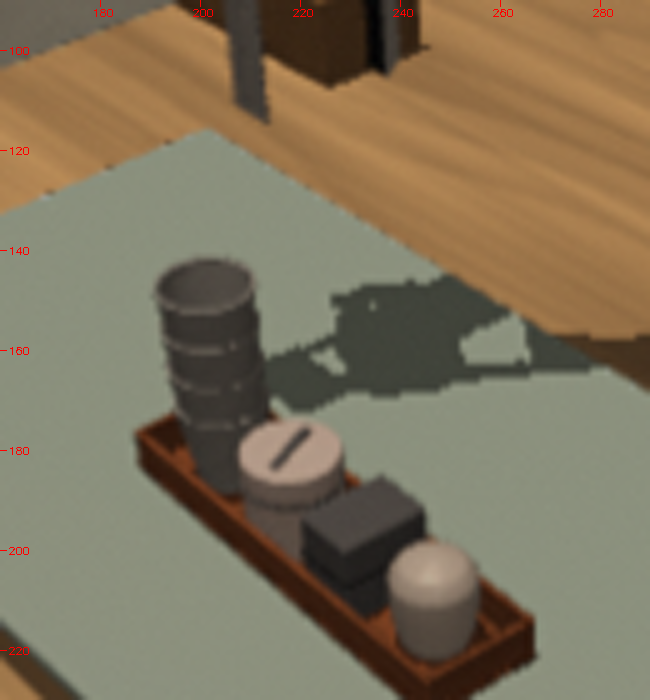

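View pics/w22.png

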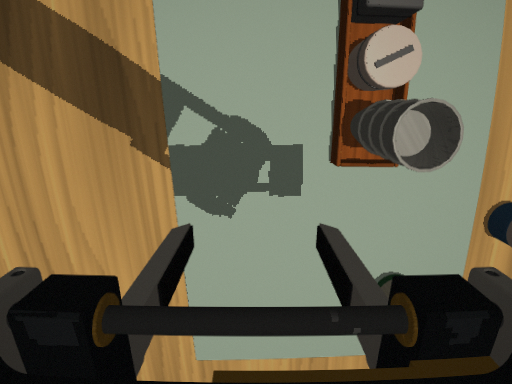

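View pics/top22.png

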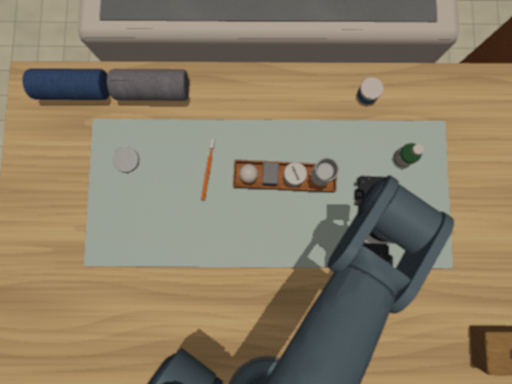

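```bash
python3 - <<'E'
from fit import *
for fn,x0,y0,s in (('sc22',160,90,5),('w22',300,0,4)):
    im,i=load(fn); im=im[y0:y0+(140 if s==5 else 190),x0:x0+(130 if s==5 else 190)]; im=cv2.resize(im,None,fx=s,fy=s,interpolation=cv2.INTER_CUBIC)
    q=[ring([.6155,-.1415,.055+.026*k,0,0],.0295,.058,i) for k in range(4)]+[ring([.6155,-.1415,.055,0,0],.019,0,i)]
    for r in q: cv2.polylines(im,[np.int32((r-[x0,y0])*s)],True,(0,255,0),1)
    cv2.imwrite(f'pics/ov_{fn}.png',im[:600] if s==4 else im)
E
```

```text
(no output)
```

View pics/ov_sc22.png

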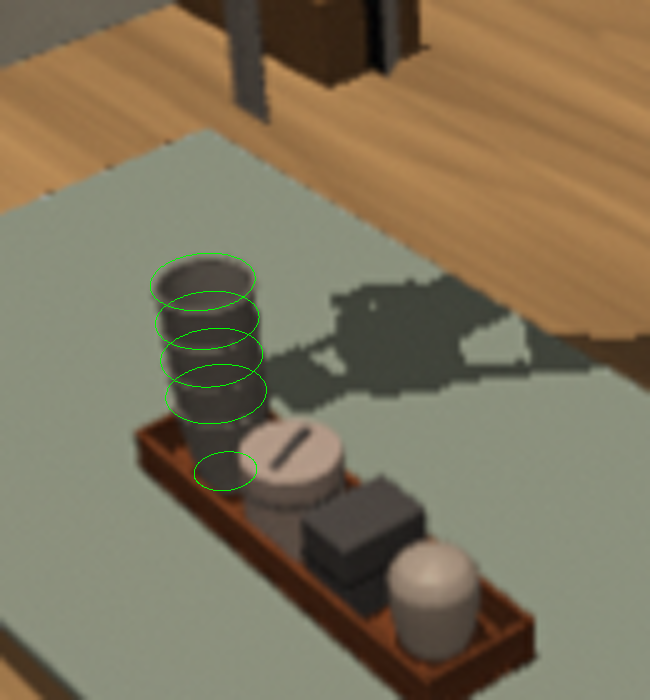

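View pics/ov_w22.png

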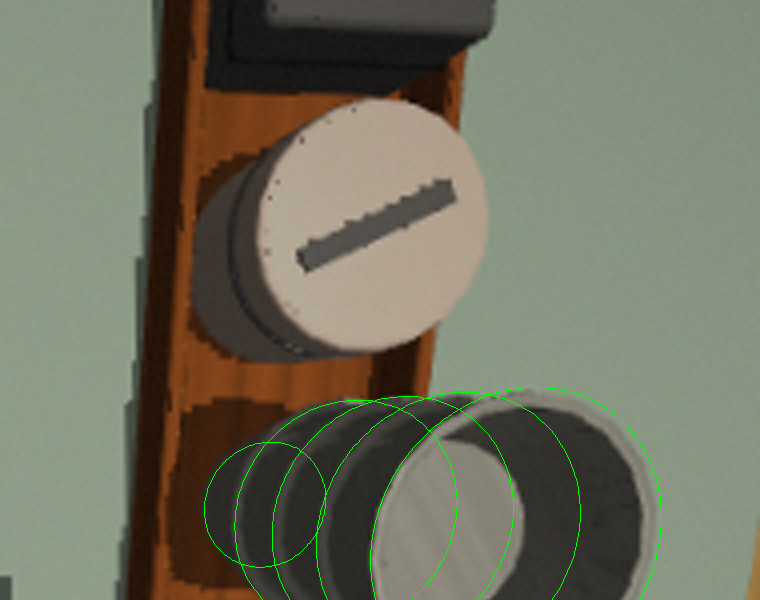

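The overlay of an upright, fully nested stack (rims at 113, 139, 165 and 191 mm) matches both views to within about a pixel. Everything else stands in the tray, and nothing is near the gripper, so I'm handing in.

```bash
python3 - <<'E'
from st import *
print(workorder.job_done()); st()
E
```

```text
the job is handed in; nothing more can be done
None
the job is handed in; nothing more can be done
```

The job is done and handed in after about 38 s of the 210 s allowed. I laid the orange toothbrush on the glass shelf about 5 cm clear of the tray. Then I packed the pill pot, soap box, soaking cup and a nested stack of all four tumblers in one row in the tray. The round brush was absent.

- **Placing:** Each item went down until the wrist felt light contact, at most about 10 N, and each touchdown height was within about 1 mm of what was expected.
- **Stack:** In the last scene and wrist pictures the stack stood upright, and its four rims lay within about a pixel of the drawn fully-home positions (113, 139, 165 and 191 mm). The pot, box and soaking cup stood level with gaps between them.
- **Rest of the shelf:** The final top view showed the toothbrush on the shelf, with the compact and mouthwash where they had been.
- **Knocked tumbler:** One tumbler (C in my notes) was found about 3 cm from where I first measured it, so I measured it again before grasping.
- **Disagreements:** The wrist camera read distances about 3% short (6–7 mm), and the top and wrist cameras differed by about 4 mm in y along the tray. I allowed for both by sighting held items directly against the tray and the stack. The grip on the tumblers read 56–57 mm instead of the 59 mm rim, but none of them slipped noticeably.

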